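Clear the pile on the kitchen island and close the keepsake box

TASK

Take the pile on the kitchen island apart from the top down, one thing at a time: lay the clipped marker bundle flat on the rubber pad of the desk carousel, centred on the pad and lying along it; then lay the acrylic block flat inside the wooden box; then put the tape roll over the post of the tape stand so that it lies flat on the foot; and last put the lid, which was under everything, squarely on the box so that it is fully closed. Leave the white bowl where it is.

Things in the scene. Friction and masses are not known exactly. Their poses are not given: they have to be found in the camera images.
- markers_center (a point): [sizes in mm] Bundle of five capped markers (white barrels, black caps at the +x end) held flat in a steel clip: 118 long (x) x 36 wide (y, over the clip) x 23 high, 70 g. Point: its centre, 11.5 above its underside. It is the top of the pile, lying crosswise on the acrylic block.
- block_center (a point): [sizes in mm] Clear acrylic block, 100 long (x) x 50 wide (y) x 25 high, about 150 g. Point: its centre, 12.5 above its underside. Second in the pile: it lies flat across the top of the tape roll.
- tape_center (a point): [sizes in mm] Roll of brown packing tape lying flat: outer diameter 104, hole diameter 76, so its wall is 14 thick; 48 high, about 160 g. Point: the middle of the hole, half-way up (24 above its underside); z is the roll's axis. Third in the pile: it lies on the lid, round the lid's grip.
- lid_grip (a point): [sizes in mm] Loose wooden lid of the box, bottom of the pile, on the table. Plate 156 (x) x 128 (y) x 6; under it a plug 122 x 94 x 6 that drops into the box with 9 of play each way; on its middle a dark grip 26 (x) x 18 (y) x 28 high. About 180 g. Point: the grip's centre, 14 above the plate's top and 26 above the plug's underside.
- box_floor (a point): [sizes in mm] Open wooden box, fixed: outside 150 (x) x 122 (y) x 55 high, walls and floor 5 thick, inside 140 x 112 and 50 deep. Point: centre of its inner floor, 50 below the rim; x along the box's long side. When the lid is home its plate lies on the rim and the point of its grip is 70 above this point.
- stand_top (a point): [sizes in mm] Tape stand, fixed: dark steel foot 120 in diameter and 8 thick, on it a black hub 52 in diameter and 10 high, and from the hub a thin post 14 in diameter whose top is 62 above the table. Point: on the post's axis, at the top face of the foot (8 above the table), where the roll's underside comes to rest, round the hub.
- carousel_pad (a point): [sizes in mm] Dark rubber pad, 136 (x) x 56, on the empty half of a white desk carousel: round tray, diameter 220, rim 10 above its floor, on a knob base, stiff to turn (0.06 N m), at any angle. A divider 30 high runs parallel to x, 52 beyond the pad's centre; a pen cup and note box, 48 high, fill the other half. Point: pad's centre, on the tray's floor, 36.5 above the table.
- bowl_in (a point): [sizes in mm] Bystander: white ceramic bowl, rim diameter 110, 45 high, loose. Point: on its axis, at its inner floor.
Things that resemble listed ones, but are neither listed nor needed, are in the scene too. What is shaped like the part that bears markers_center but purple or red is not meant. Leave any purple look-alike of the part that bears lid_grip alone.

How it is judged:
By the outcome, as a careful person would: the job done as asked, in the order asked, and still so for the second after the job is handed in, with the robot touching nothing.
It also fails if it takes over 141 s, if anything falls off the work surface, if the arm or the gripper's body presses on something with over 40 N, if the wrist force passes 120 N, or if a joint passes its speed limit or range.

ROBOT

A 7-joint arm with a two-finger parallel gripper is mounted at the origin on the work surface. World frame = base frame: x ahead of the robot, y to its left, z up, the work surface at z = 0. Lengths are in m, angles in rad, forces in N, time in s.
With the tool pointing down it reaches from about 0.4 to 0.85 m from the base axis. Payload 4.5 kg.
Tool frame: the origin (TCP) lies between the finger pads; the fingertips stand 22 mm ahead of it and the grasp point (between the pads) lies 3 mm ahead of it; z points along the fingers, y is the line along which they close (so a half turn about z gives the same grasp; the last joint's range is limited). The gripper opens to 88 mm and grips with 3 to 60 N. Pads are 18 mm wide; open, the fingers measure 123 mm over their backs; the gripper's body (75 mm by 187 mm) begins 45 mm behind the grasp point.
Start: joints at [-1.283, 0.689, -0.195, 1.565, 0.157, 0.902, -0.215], TCP at [0.157, 0.605, 0.261] pointing down, gripper open.
Joint ranges: [-3.01, 3.01], [-0.46, 2.08], [-1.47, 1.51], [0.13, 2.56], [-1, 4.14], [0.04, 2.09], [-2.66, 2.66]. Speed limits (rad/s): [2.57, 2.57, 3.14, 3.14, 3.14, 3.14, 3.14].

INTERFACE

Orientations are given as a unit quaternion [x, y, z, w].
In Python, from rig import arm gives the robot as it stands.
- The arm moves only by the shell command python3 -m pendant 'ROWS' [OPENING] [FORCE]. ROWS is JSON, a list of rows, each a list of 6 numbers: the shift along the tool's x, y, z in units of 30 mm (1.0 is 30 mm), then the turn, a rotation vector about the tool's x, y, z in units of 0.12 rad (1.0 is 0.12 rad). In form: [[tx, ty, tz, ax, ay, az], ...]. A call has 1 to 5 rows; each row shifts and turns the commanded pose from where the row before left it, along the tool's axes as they then stand; what a row does not reach is not made up. A row lasts 1/12 s, in which the tool goes at most 41.7 mm and 7.16 degrees, less where a joint would pass 70% of its speed; a pose out of reach is approached as far as the arm can. A call with a number of a shift or a turn outside -1 to 1 is refused whole. A call with a gripper value outside its range is refused whole. OPENING is the opening, from -1 (shut) to 1 (fully open), so that 0 is half open, set as the call begins (- or left out, the last holds). The fingers move at their own pace and stop on an object; FORCE is the grip in N (left out, the last holds). Time passes only in rows, so rows that do not move let the fingers close. It gives the time, the measured TCP pose, the force, the opening and the grip force at its end, in the units of the state.
- arm.observe(): the state, without advancing time (a new reading comes with each control period).
- arm.capture(name): name is "side" or "top"; returns a dict with "pixels" (400x640x3 uint8, blue, green, red), "camera_matrix" (3x3 intrinsics, pixels), "rvec" (rotation vector, rad) and "tvec" (3), from world to camera coordinates, as OpenCV has them. Camera axes: x right, y down, z forward; pixel columns grow to the right and rows downward; lengths in m; the calibration is good to about 2 mm. A picture is of the moment at which its call begins. There is no depth.
- arm.close_job(): hands the job in; it is judged then, once.
The state is a dict: "clock": time; "q": joint angles; "joint_vel": joint speeds; "joint_efforts": joint torques, N m; "eef_pos": TCP position; "eef_rot": TCP orientation; "force": force on the tool from outside, world axes, zero at the start; "wrist_torque": the same for the moment, N m; "gripper_width": finger opening in m; "grasp_force": force on a finger pad.
Only numpy, scipy, OpenCV 4.12 (cv2) and the standard library are available. Lean on these libraries where they do the work, as an engineer would, in place of code of your own. Each camera call takes 0.05 s, during which the arm holds its last target. There are 200 camera calls.

## Working session

There is one attempt and no reset: what is moved stays moved. The work goes in short steps, Python scripts to look and compute and a shell command to move; the robot and the scene stay as the last step left them, time stands still between calls to the robot, and variables do not carry over. Pictures are saved under pics/ and viewed, at most 14 in all, crops included, and the job is handed in when it is done.

```bash
ls; mkdir -p pics
cat > h.py <<'E'
import numpy as np, cv2
from rig import arm
def cap(n,f=None):
    c=arm.capture(n)
    if f: cv2.imwrite('pics/'+f,c['pixels'])
    return c
def ray(c,u,v,z):
    R=cv2.Rodrigues(np.array(c['rvec'],float))[0];t=np.array(c['tvec'],float).reshape(3)
    o=-R.T@t; p=cv2.undistortPoints(np.array([[[u,v]]],float),np.array(c['camera_matrix'],float),None)[0,0]
    d=R.T@np.array([p[0],p[1],1]); return o+d*(z-o[2])/d[2]
def proj(c,P):
    return cv2.projectPoints(np.array(P,float).reshape(-1,3),np.array(c['rvec'],float),np.array(c['tvec'],float),np.array(c['camera_matrix'],float),None)[0][:,0]
E
python3 - <<'E'
from h import *
for n in('top','side'):
    c=cap(n,n+'0.png');R=cv2.Rodrigues(np.array(c['rvec'],float))[0];print(n,-R.T@np.array(c['tvec']).reshape(3),c['camera_matrix'])
print(arm.observe())
E
```

```text
pics
top [0.28349832 0.06429105 1.59662613] [[482.64180139   0.         314.32441554]
 [  0.         482.64180139 202.1641555 ]
 [  0.           0.           1.        ]]
side [0.29678738 1.13494084 1.33322256] [[497.5860147    0.         322.30306636]
 [  0.         497.5860147  193.73277553]
 [  0.           0.           1.        ]]
{'clock': 0.1, 'q': array([-1.28319901,  0.68986281, -0.19452205,  1.56621906,  0.15732714,
        0.90254554, -0.21509945]), 'joint_vel': array([-0.00129043, -0.00242885,  0.00037623, -0.00381227,  0.00012795,
        0.00052317,  0.00041889]), 'joint_efforts': array([-2.31161714e-03, -5.28497458e+01, -1.27130281e+00, -1.53834879e+01,
       -5.25860593e-02,  1.97275011e-03,  5.71516227e-05]), 'eef_pos': array([0.15683984, 0.60445183, 0.26001915]), 'eef_rot': array([ 1.26512360e-01,  9.91964692e-01, -8.19968339e-04, -2.93945548e-05]), 'force': array([ 0.75504468,  0.23263556, -0.52654793]), 'wrist_torque': array([0.03681399, 0.0073199 , 0.02848853]), 'grasp_force': 0.0, 'gripper_width': 0.08768015932996438}
```

View pics/top0.png

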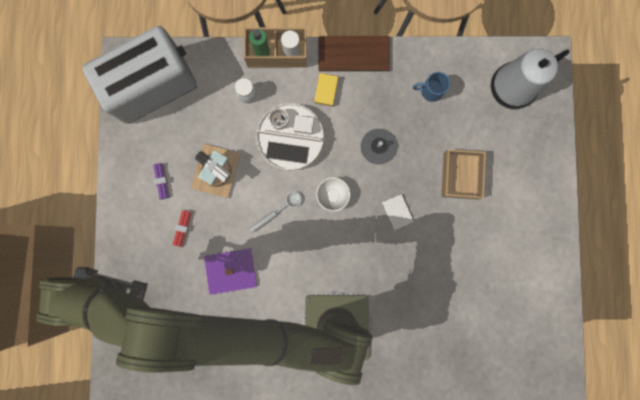

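View pics/side0.png

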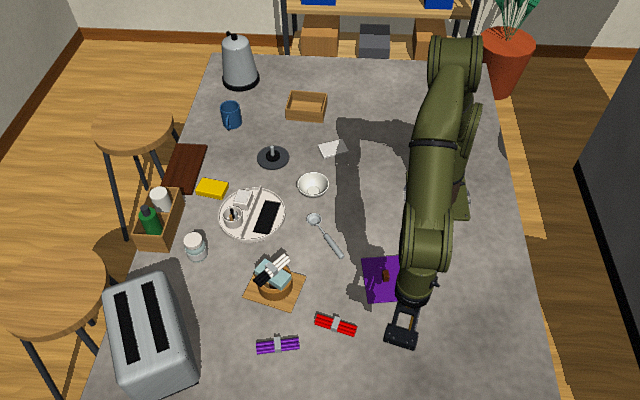

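The top view has +x up and +y left. The pile is near pixel (214,168), the carousel at (290,137), the stand at (379,147), the box at (465,174) and the bowl at (333,194). The purple lid at (230,270) is the decoy. Next I'll enlarge these areas.

Run:
```python
from h import *
t=cv2.imread('pics/top0.png');s=cv2.imread('pics/side0.png')
def cr(im,u,v,w=80,h=60): return cv2.resize(im[v-h//2:v+h//2,u-w//2:u+w//2],(400,300),interpolation=cv2.INTER_CUBIC)
m=np.vstack([np.hstack([cr(t,214,168),cr(t,290,137)]),np.hstack([cr(t,379,147),cr(t,465,174)])])
cv2.imwrite('pics/m0.png',m)
cv2.imwrite('pics/m1.png',np.hstack([cr(s,272,280),cr(s,252,213)]))
```

```text
(no output)
```

View pics/m0.png

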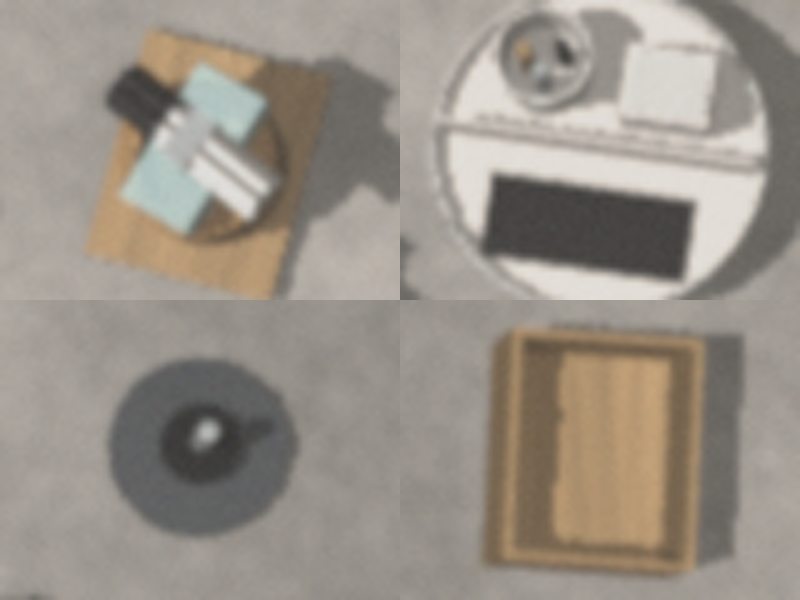

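View pics/m1.png

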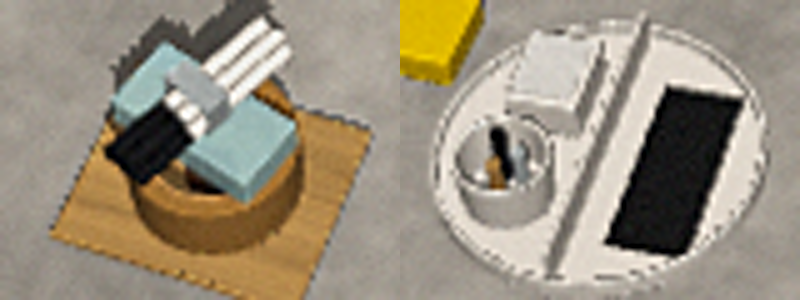

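Mosaic readings, at 5x scale:
- **Pile crop, origin (174,138):** lid corners (147,30), (328,75), (270,300), (87,255). Block top corners (197,63), (267,100), (195,235), (122,195). Markers run from the cap end (121,82) to the tail (264,202).
- **Carousel crop, origin (250,107):** pad corners (92,175), (295,200), (283,280), (85,252). The divider lies above the pad.
- **Stand:** foot centre (203,147).
- **Box:** rim corners (112,28), (305,40), (295,275), (100,258).

Run:
```python
from h import *
c=cap('top');s=cap('side')
def quad(name,cam,o,pts,z,k=5):
    w=np.array([ray(cam,o[0]+x/k,o[1]+y/k,z) for x,y in pts])[:,:2]
    r=cv2.minAreaRect((w*1000).astype(np.float32))
    e=[np.linalg.norm(w[i]-w[(i+1)%4])*1000 for i in range(4)]
    d=w[1]-w[0]+w[2]-w[3]; f=w[3]-w[0]+w[2]-w[1]
    print(name,w.mean(0).round(4),'edges',np.round(e),'ang01 %.1f ang03 %.1f'%(np.degrees(np.arctan2(d[1],d[0])),np.degrees(np.arctan2(f[1],f[0]))))
P=(174,138)
quad('lid',c,P,[(147,30),(328,75),(270,300),(87,255)],.012)
quad('block',c,P,[(197,63),(267,100),(195,235),(122,195)],.085)
quad('mark',c,P,[(135,65),(278,183),(250,220),(107,100)],.1)
quad('pad',c,(250,107),[(92,175),(295,200),(283,280),(85,252)],.0375)
quad('box',c,(425,144),[(112,28),(305,40),(295,275),(100,258)],.055)
print('stand foot',ray(c,339+203/5,117+147/5,.008),'post',ray(c,339+208/5,117+132/5,.062))
# masks
for nm,cam in(('top',c),('side',s)):
    im=cam['pixels'];g=im.max(2)
    def blob(mask,x0,y0,x1,y1,z,tag):
        m=np.zeros_like(mask);m[y0:y1,x0:x1]=mask[y0:y1,x0:x1]
        n,l,st,ce=cv2.connectedComponentsWithStats(m.astype(np.uint8))
        i=1+np.argmax(st[1:,4]);r=cv2.minAreaRect(np.argwhere(l==i)[:,::-1].astype(np.float32))
        b=cv2.boxPoints(r);w=np.array([ray(cam,*p,z)[:2] for p in b])
        print(nm,tag,ray(cam,*ce[i],z).round(4),'rectc',w.mean(0).round(4),'edges',[round(np.linalg.norm(w[k]-w[k-1])*1000) for k in range(4)],st[i])
    box=(262,137,315,165) if nm=='top' else (252,195,285,240)
    blob(g<90,*box,.0375,'pad')
    hsv=cv2.cvtColor(im,cv2.COLOR_BGR2HSV)
    box=(195,145,240,190) if nm=='top' else (245,250,305,300)
    blob((hsv[...,0]>75)&(hsv[...,0]<110)&(hsv[...,1]>30),*box,.08,'block')
quad('block side',s,(232,250),[(163,42),(297,120),(245,175+0),(113,95)],.085)
quad('lid? mark side',s,(232,250),[(107,150),(265,12),(293,60),(145,187)],.1)
quad('pad side',s,(212,183),[(670-400,87),(743-400,97),(683-400,255),(605-400,243)],.0375)
```

```text
lid [0.5108 0.4004] edges [125. 154. 125. 155.] ang01 -103.9 ang03 166.3
block [0.5108 0.3931] edges [51. 97. 53. 96.] ang01 -118.3 ang03 152.1
mark [0.5125 0.3917] edges [118.  29. 118.  28.] ang01 -129.6 ang03 142.9
pad [0.5683 0.16  ] edges [134.  53. 131.  51.] ang01 -97.6 ang03 173.4
box [ 0.4945 -0.4131] edges [124. 152. 125. 149.] ang01 -94.3 ang03 176.0
stand foot [ 0.59344566 -0.14403424  0.008     ] post [ 0.59267709 -0.14026633  0.062     ]
top pad [0.5693 0.1624 0.0375] rectc [0.5694 0.1622] edges [128, 48, 129, 48] [267 143  41  19 558]Traceback (most recent call last):
  File "<stdin>", line 29, in <module>
  File "<stdin>", line 22, in blob
    return _wrapfunc(a, 'argmax', axis=axis, out=out, **kwds)
    return bound(*args, **kwds)
ValueError: attempt to get argmax of an empty sequence
```

Everything agrees with the given sizes. After a half-pixel resize correction (about +1.3 mm), the positions are:
- **Markers:** (.514,.393), axis 50°
- **Block:** (.512,.3945), axis 152°
- **Lid:** (.512,.4017), axis 166°
- **Pad:** (.5695,.162), axis 83°
- **Stand:** (.594,-.141)
- **Box:** (.496,-.412), axis 176°

Next I'll move over the pile.

```bash
cat > go.py <<'E'
# python3 go.py x y z closing_line_deg : shift (now-frame, and final-frame) and turn needed, units of the rows
import sys,numpy as np
from scipy.spatial.transform import Rotation as Ro
from rig import arm
o=arm.observe();x,y,z,c=map(float,sys.argv[1:5])
R=Ro.from_quat(o['eef_rot']);a=R.as_matrix()[:,1];cur=np.degrees(np.arctan2(a[1],a[0]))
d=np.array([x,y,z])-o['eef_pos']
for k in(0,180):
    a=np.radians(c+k);yv=np.array([np.cos(a),np.sin(a),0]);zv=np.array([0,0,-1.]);T=Ro.from_matrix(np.c_[np.cross(yv,zv),yv,zv])
    print(k,'turn',((R.inv()*T).as_rotvec()/.12).round(2),'shift after turn',(T.inv().apply(d)/.03).round(2))
print('shift now',(R.inv().apply(d)/.03).round(2),'pos',o['eef_pos'].round(4),'line %.1f'%cur,'q',o['q'].round(2),'F',np.round(o['force'],1),'w %.4f g %.1f t %.1f'%(o['gripper_width'],o['grasp_force'],o['clock']))
E
python3 go.py .514 .393 .2 140.4
```

```text
0 turn [-0.01 -0.   -9.44] shift after turn [ -2.15 -13.67   2.01]
180 turn [-1.000e-02  1.000e-02  1.674e+01] shift after turn [ 2.15 13.67  2.01]
shift now [-13.29  -3.84   2.01] pos [0.1569 0.6046 0.2602] line 75.5 q [-1.28  0.69 -0.19  1.57  0.16  0.9  -0.22] F [-0.5  0.3  0.2] w 0.0882 g 0.0 t 0.2
```

```bash
python3 -m pendant '[[-0.9,-0.25,0,0,0,0],[-0.9,-0.25,0,0,0,0],[-0.9,-0.25,0,0,0,0],[-0.9,-0.25,0,0,0,0],[-0.9,-0.25,0,0,0,0]]'
python3 -m pendant '[[-0.9,-0.25,0,0,0,0],[-0.9,-0.25,0,0,0,0],[-0.9,-0.25,0,0,0,0],[-0.9,-0.25,0,0,0,0],[-0.9,-0.25,0,0,0,0]]'
python3 -m pendant '[[-0.9,-0.25,0,0,0,0],[-0.9,-0.25,0,0,0,0],[-0.9,-0.25,0,0,0,0],[-0.9,-0.25,0,0,0,0],[-0.7,-0.3,0,0,0,0]]'
python3 -m pendant '[[0,0,0,0,0,-1],[0,0,0,0,0,-1],[0,0,0,0,0,-1],[0,0,0,0,0,-1],[0,0,0,0,0,-1]]'
python3 -m pendant '[[0,0,0,0,0,-1],[0,0,0,0,0,-1],[0,0,0,0,0,-1],[0,0,0,0,0,-1],[0,0,0,0,0,-0.44]]'
python3 go.py .514 .393 .2 140.4
```

```text
clock: 0.62
eef_pos: [0.2792, 0.5339, 0.2606]
eef_rot: [0.126, 0.992, -0.0, 0.0]
force: [-0.4, 1.1, 0.3]
gripper_width: 0.0878
grasp_force: 0.0
clock: 1.03
eef_pos: [0.4005, 0.4637, 0.2606]
eef_rot: [0.127, 0.992, -0.0, -0.0]
force: [0.4, 0.1, -0.3]
gripper_width: 0.088
grasp_force: 0.0
clock: 1.45
eef_pos: [0.5167, 0.393, 0.2604]
eef_rot: [0.127, 0.992, -0.0, 0.0]
force: [0.6, 0.0, -0.5]
gripper_width: 0.0882
grasp_force: 0.0
clock: 1.87
eef_pos: [0.5145, 0.3942, 0.2604]
eef_rot: [-0.175, 0.985, -0.0, -0.0]
force: [-0.1, -0.2, -0.1]
gripper_width: 0.0878
grasp_force: 0.0
clock: 2.28
eef_pos: [0.5145, 0.3941, 0.2603]
eef_rot: [-0.428, 0.904, -0.0, -0.0]
force: [0.2, 0.8, -1.0]
gripper_width: 0.0882
grasp_force: 0.0
0 turn [ 0.   -0.01  0.04] shift after turn [ 0.04 -0.01  2.01]
180 turn [ 1.000e-02  0.000e+00 -2.614e+01] shift after turn [-0.04  0.01  2.01]
shift now [ 0.04 -0.01  2.01] pos [0.5145 0.3941 0.2603] line 140.7 q [-0.44  0.76 -0.55  1.48  0.44  1.02  1.36] F [ 0.2  0.8 -1. ] w 0.0882 g 0.0 t 2.3
```

```bash
python3 -m pendant '[[0,0,1,0,0,0],[0,0,1,0,0,0],[0,0,1,0,0,0],[0,0,0.8,0,0,0],[0,0,0,0,0,0]]'
python3 - <<'E'
from h import *
s=cap('side');t=cap('top');R=lambda im,u,v:cv2.resize(im[v-38:v+37,u-50:u+50],(400,300),interpolation=cv2.INTER_CUBIC)
cv2.imwrite('pics/a.png',np.hstack([R(s['pixels'],272,275),R(t['pixels'],214,168)]))
E
python3 go.py .514 .393 .11 140.4
```

```text
clock: 2.7
eef_pos: [0.5123, 0.3916, 0.1415]
eef_rot: [-0.426, 0.905, -0.002, -0.005]
force: [-0.0, -0.3, -0.5]
gripper_width: 0.088
grasp_force: 0.0
0 turn [ 0.   -0.01 -0.  ] shift after turn [ 0.04 -0.02  1.21]
180 turn [-2.000e-02 -0.000e+00  2.618e+01] shift after turn [-0.04  0.02  1.21]
shift now [ 0.04 -0.02  1.21] pos [0.5143 0.3943 0.1464] line 140.4 q [-0.47  0.9  -0.49  1.57  0.53  0.81  1.28] F [0.4 1.  0.7] w 0.0881 g 0.0 t 2.8
```

View pics/a.png

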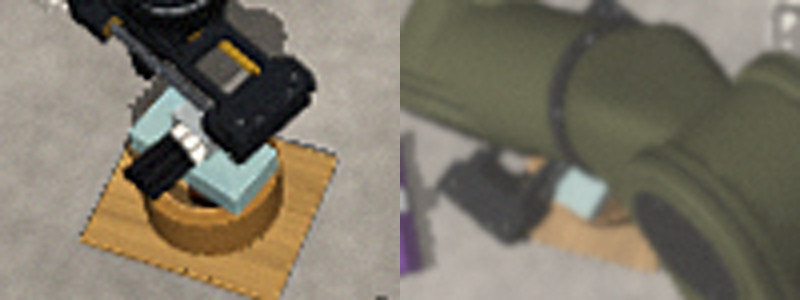

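The gripper straddles the clip. The side crop shows the fingers over the block, with the cap end at about (155,165) emerging between them. I'll descend to TCP .110 and close.

```bash
python3 -m pendant '[[0,0,0.5,0,0,0],[0,0,0.5,0,0,0],[0,0,0.2,0,0,0],[0,0,0,0,0,0],[0,0,0,0,0,0]]'
python3 -m pendant '[[0,0,0,0,0,0],[0,0,0,0,0,0],[0,0,0,0,0,0],[0,0,0,0,0,0],[0,0,0,0,0,0]]' -1 20
python3 -m pendant '[[0,0,0,0,0,0],[0,0,0,0,0,0],[0,0,0,0,0,0],[0,0,0,0,0,0],[0,0,0,0,0,0]]' -1 20
python3 go.py .514 .393 .11 140.4
```

```text
clock: 3.22
eef_pos: [0.5151, 0.3952, 0.1121]
eef_rot: [-0.425, 0.905, 0.0, 0.001]
force: [-0.3, 0.3, -0.2]
gripper_width: 0.0887
grasp_force: 0.0
clock: 3.63
eef_pos: [0.5146, 0.3946, 0.111]
eef_rot: [-0.425, 0.905, 0.0, 0.0]
force: [-0.4, -0.2, -0.5]
gripper_width: 0.0572
grasp_force: 0.0
clock: 4.05
eef_pos: [0.5145, 0.3945, 0.1107]
eef_rot: [-0.425, 0.905, 0.0, -0.0]
force: [1.3, 0.4, -0.3]
gripper_width: 0.0358
grasp_force: 20.0
0 turn [ 0.   -0.   -0.01] shift after turn [ 0.05 -0.02  0.02]
180 turn [-0.   -0.   26.17] shift after turn [-0.05  0.02  0.02]
shift now [ 0.05 -0.02  0.02] pos [0.5145 0.3945 0.1107] line 140.4 q [-0.48  0.94 -0.46  1.59  0.56  0.74  1.25] F [ 1.3  0.4 -0.3] w 0.0358 g 20.0 t 4.0
```

```bash
python3 -m pendant '[[0,0,-0.3,0,0,0],[0,0,-0.6,0,0,0],[0,0,-0.9,0,0,0],[0,0,-0.9,0,0,0],[0,0,-0.6,0,0,0]]' - 25
python3 -m pendant '[[0,0,0,0,0,-1],[0,0,0,0,0,-1],[0,0,0,0,0,-1],[0,0,0,0,0,-1],[0,0,0,0,0,-0.75]]'
python3 go.py .5695 .162 .0635 173
```

```text
clock: 4.47
eef_pos: [0.5149, 0.3953, 0.2128]
eef_rot: [-0.426, 0.905, 0.001, 0.001]
force: [-0.2, 0.7, -0.2]
gripper_width: 0.036
grasp_force: 25.0
clock: 4.88
eef_pos: [0.5146, 0.3943, 0.2104]
eef_rot: [-0.665, 0.747, -0.0, 0.0]
force: [0.3, 0.1, 0.1]
gripper_width: 0.0358
grasp_force: 25.0
0 turn [-0.    0.    0.05] shift after turn [ 7.46 -2.76  4.9 ]
180 turn [ -0.    -0.   -26.13] shift after turn [-7.46  2.76  4.9 ]
shift now [ 7.48 -2.71  4.9 ] pos [0.5146 0.3943 0.2104] line 173.3 q [-0.38  0.85 -0.68  1.52  0.6   0.98  1.79] F [0.3 0.1 0.1] w 0.0358 g 25.0 t 4.9
```

```bash
python3 -m pendant '[[0.75,-0.27,0,0,0,0],[0.75,-0.27,0,0,0,0],[0.75,-0.27,0,0,0,0],[0.75,-0.27,0,0,0,0],[0.75,-0.27,0,0,0,0]]'
python3 -m pendant '[[0.75,-0.27,0,0,0,0],[0.75,-0.27,0,0,0,0],[0.75,-0.27,0,0,0,0],[0.75,-0.27,0,0,0,0],[0.75,-0.27,0,0,0,0]]'
python3 -m pendant '[[0,0,0.8,0,0,0],[0,0,0.8,0,0,0],[0,0,0.8,0,0,0],[0,0,0.4,0,0,0],[0,0,0,0,0,0]]'
python3 go.py .5695 .162 .0635 173
python3 - <<'E'
from h import *
s=cap('side');t=cap('top');R=lambda im,u,v:cv2.resize(im[v-38:v+37,u-50:u+50],(400,300),interpolation=cv2.INTER_CUBIC)
cv2.imwrite('pics/b.png',np.hstack([R(s['pixels'],255,205),R(t['pixels'],290,140)]))
E
```

```text
clock: 5.3
eef_pos: [0.5412, 0.2767, 0.2103]
eef_rot: [-0.663, 0.749, -0.0, 0.0]
force: [0.2, -0.9, -0.8]
gripper_width: 0.0358
grasp_force: 25.0
clock: 5.72
eef_pos: [0.5678, 0.16, 0.2104]
eef_rot: [-0.663, 0.749, -0.0, 0.0]
force: [0.6, -1.1, -0.3]
gripper_width: 0.0356
grasp_force: 25.0
clock: 6.13
eef_pos: [0.5662, 0.1604, 0.1236]
eef_rot: [-0.663, 0.749, 0.001, -0.002]
force: [0.5, -0.1, -0.3]
gripper_width: 0.0356
grasp_force: 25.0
0 turn [ 0.03 -0.02  0.01] shift after turn [-0.07 -0.1   2.  ]
180 turn [  0.03   0.05 -26.17] shift after turn [0.07 0.1  2.  ]
shift now [-0.07 -0.11  2.  ] pos [0.5662 0.1604 0.1236] line 173.0 q [-0.01  0.9  -0.62  1.77  0.75  0.73  1.99] F [ 0.5 -0.1 -0.3] w 0.0356 g 25.0 t 6.1
```

View pics/b.png

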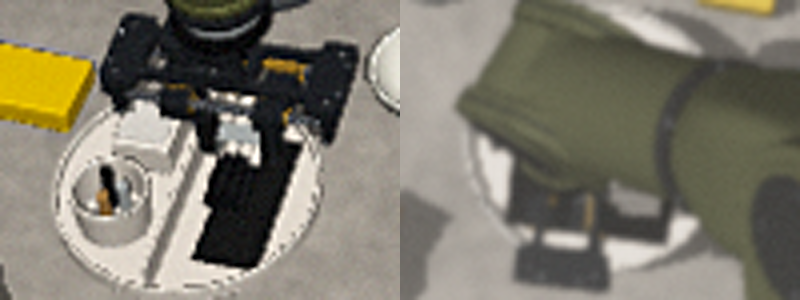

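The bundle hangs level and parallel to the pad in the side view (clip near (238,135), pad lower centre (245,235)). I'll lower it.

```bash
python3 -m pendant '[[-0.07,-0.1,0.5,0,0,0],[0,0,0.5,0,0,0],[0,0,0.5,0,0,0],[0,0,0.2,0,0,0],[0,0,0,0,0,0]]'
python3 -m pendant '[[0,0,0.08,0,0,0],[0,0,0,0,0,0],[0,0,0,0,0,0]]'
python3 go.py .5695 .162 .0635 173
```

```text
clock: 6.65
eef_pos: [0.5705, 0.163, 0.0737]
eef_rot: [-0.663, 0.749, 0.0, -0.001]
force: [0.4, 0.2, -0.9]
gripper_width: 0.0355
grasp_force: 25.0
clock: 6.9
eef_pos: [0.5713, 0.1634, 0.073]
eef_rot: [-0.663, 0.749, -0.0, 0.001]
force: [-0.3, 0.2, -1.2]
gripper_width: 0.0358
grasp_force: 25.0
0 turn [-0.01  0.01  0.  ] shift after turn [0.05 0.05 0.32]
180 turn [-1.000e-02 -1.000e-02 -2.618e+01] shift after turn [-0.05 -0.05  0.32]
shift now [0.05 0.05 0.32] pos [0.5713 0.1634 0.073 ] line 173.0 q [-0.05  0.97 -0.56  1.77  0.82  0.64  1.93] F [-0.3  0.2 -1.2] w 0.0358 g 25.0 t 6.9
```

```bash
python3 -m pendant '[[0.05,0.05,0.15,0,0,0],[0,0,0.1,0,0,0],[0,0,0,0,0,0],[0,0,0,0,0,0]]'
python3 -m pendant '[[0,0,0.05,0,0,0],[0,0,0,0,0,0],[0,0,0,0,0,0]]'
python3 go.py .5695 .162 .0635 173
```

```text
clock: 7.23
eef_pos: [0.569, 0.1616, 0.0646]
eef_rot: [-0.663, 0.749, 0.0, -0.0]
force: [-0.6, -0.2, -1.3]
gripper_width: 0.0357
grasp_force: 25.0
clock: 7.48
eef_pos: [0.5692, 0.1618, 0.0633]
eef_rot: [-0.663, 0.749, 0.0, 0.0]
force: [-0.1, -0.9, -0.3]
gripper_width: 0.0356
grasp_force: 25.0
0 turn [-0.  0.  0.] shift after turn [-0.01 -0.01 -0.01]
180 turn [ -0.    -0.   -26.18] shift after turn [ 0.01  0.01 -0.01]
shift now [-0.01 -0.01 -0.01] pos [0.5692 0.1618 0.0633] line 173.0 q [-0.05  0.98 -0.54  1.78  0.83  0.62  1.92] F [-0.1 -0.9 -0.3] w 0.0356 g 25.0 t 7.5
```

```bash
python3 -m pendant '[[0,0,0.04,0,0,0],[0,0,0,0,0,0],[0,0,0,0,0,0]]' | grep -E 'pos|force'
python3 -m pendant '[[0,0,0.03,0,0,0],[0,0,0,0,0,0],[0,0,0,0,0,0]]'| grep -E 'pos|force'
```

```text
eef_pos: [0.5691, 0.1617, 0.0621]
force: [-1.0, -0.0, 0.1]
grasp_force: 25.0
eef_pos: [0.5692, 0.1619, 0.0616]
force: [-0.5, -0.5, 4.0]
grasp_force: 25.0
```

Contact is at TCP .0616 (the pad is flush). I'll open a little, then raise and look.

```bash
python3 -m pendant '[[0,0,0,0,0,0],[0,0,0,0,0,0],[0,0,0,0,0,0],[0,0,0,0,0,0]]' 0.15 | grep -E 'pos|force|width'
python3 -m pendant '[[0,0,-0.3,0,0,0],[0,0,-0.6,0,0,0],[0,0,-1,0,0,0],[0,0,-1,0,0,0],[0,0,-1,0,0,0]]' | grep -E 'pos|force|width'
python3 -m pendant '[[-0.7,0.4,0,0,0,0],[-1,0.4,0,0,0,0],[-1,0.4,0,0,0,0],[-1,0.4,0,0,0,0],[-1,0.4,0,0,0,0]]' 1| grep -E 'pos|width'
python3 - <<'E'
from h import *
s=cap('side');t=cap('top');R=lambda im,u,v:cv2.resize(im[v-30:v+30,u-40:u+40],(400,300),interpolation=cv2.INTER_CUBIC)
cv2.imwrite('pics/c.png',np.hstack([R(s['pixels'],255,205),R(t['pixels'],290,140)]))
E
python3 go.py .512 .3945 .084 62
```

```text
eef_pos: [0.5691, 0.1617, 0.061]
force: [0.3, 0.8, 0.0]
gripper_width: 0.0508
grasp_force: 0.0
eef_pos: [0.5687, 0.1618, 0.1799]
force: [0.4, 0.2, -0.3]
gripper_width: 0.0508
grasp_force: 0.0
eef_pos: [0.5262, 0.3103, 0.179]
gripper_width: 0.0816
0 turn [ 0.07  0.03 16.23] shift after turn [1.55 2.11 3.2 ]
180 turn [-0.03  0.06 -9.95] shift after turn [-1.55 -2.11  3.2 ]
shift now [-2.5   0.66  3.22] pos [0.5233 0.3169 0.1799] line 173.6 q [-0.26  0.84 -0.67  1.67  0.65  0.85  1.83] F [-0.9 -0.7 -0.6] w 0.0876 g 0.0 t 9.2
```

View pics/c.png

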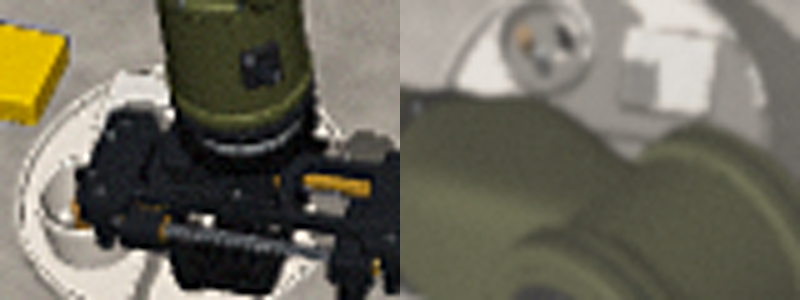

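The arm hides the carousel, so I'll go on to the block and look at the carousel from there.

```bash
python3 -m pendant '[[-0.6,0.15,0,0,0,1],[-0.6,0.15,0,0,0,1],[0,0,0,0,0,1],[0,0,0,0,0,1],[0,0,0,0,0,1]]' | grep -E 'pos'
python3 -m pendant '[[0,0,0,0,0,1],[0,0,0,0,0,1],[0,0,0,0,0,1],[0,0,0,0,0,1],[0,0,0,0,0,1]]' | grep -E 'pos'
python3 -m pendant '[[0,0,0,0,0,1],[0,0,0,0,0,1],[0,0,0,0,0,1],[0,0,0,0,0,1],[0,0,0,0,0,1]]' | grep -E 'pos'
python3 -m pendant '[[0,0,0,0,0,1],[0,0,0,0,0,0.2],[0,0,0,0,0,0]]' | grep -E 'pos'
python3 - <<'E'
from h import *
s=cap('side');t=cap('top');R=lambda im,u,v:cv2.resize(im[v-30:v+30,u-40:u+40],(400,300),interpolation=cv2.INTER_CUBIC)
cv2.imwrite('pics/d.png',np.vstack([np.hstack([R(s['pixels'],255,205),R(t['pixels'],290,140)]),np.hstack([R(s['pixels'],272,280),R(t['pixels'],214,168)])]))
E
python3 go.py .512 .3945 .084 62
```

```text
eef_pos: [0.5243, 0.3457, 0.1786]
eef_pos: [0.5245, 0.3453, 0.1787]
eef_pos: [0.5244, 0.3454, 0.1787]
eef_pos: [0.5243, 0.3457, 0.1786]
0 turn [ 0.   -0.   -0.03] shift after turn [1.13 1.24 3.15]
180 turn [-0.   -0.   26.15] shift after turn [-1.13 -1.24  3.15]
shift now [1.13 1.24 3.15] pos [0.5244 0.3457 0.1784] line 61.8 q [-0.59  0.79 -0.13  1.63  0.14  0.73  0.3 ] F [-0.9 -0.3  0.1] w 0.0884 g 0.0 t 10.8
```

View pics/d.png

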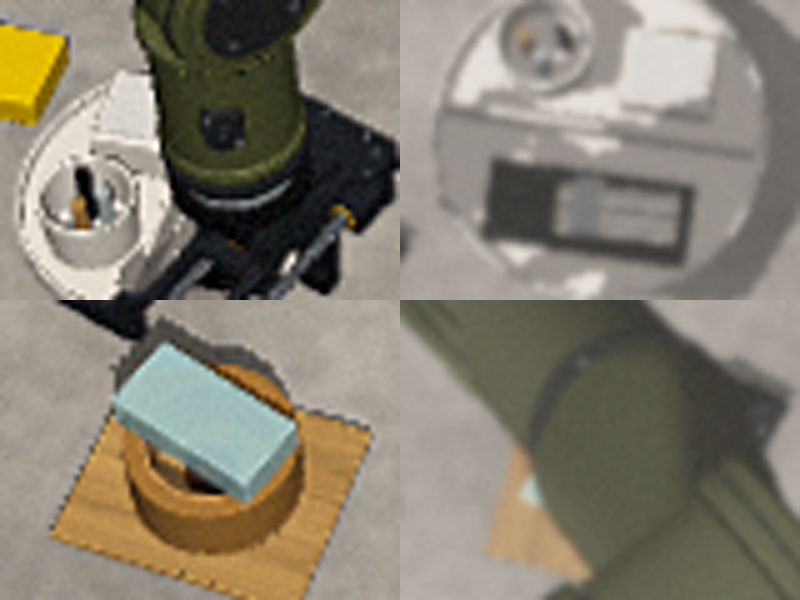

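The markers lie on the pad, parallel to it: the white ends are at 678 and the clip at 587, within a pad running 487–697. That is centred to about 2 mm. The block is undisturbed, and its side-view top corners are (165,43), (298,127), (248,170), (114,100). I'll check those against my estimate and then descend.

```bash
python3 - <<'E'
from h import *
s=cap('side');im=s['pixels'];hsv=cv2.cvtColor(im,cv2.COLOR_BGR2HSV)
w=np.array([ray(s,232+(x+.5)/5-.5,250+(y+.5)/5-.5,.085)[:2] for x,y in [(165,43),(298,127),(248,170),(114,100)]])
print(w.round(4),w.mean(0),np.linalg.norm(w-np.roll(w,1,0),axis=1), np.degrees(np.arctan2(*(w[1]-w[0]+w[2]-w[3])[::-1])))
# tape outer top rim / lid check in side
E
python3 -m pendant '[[0.6,0.6,0.5,0,0,0],[0.53,0.64,0.5,0,0,0],[0,0,0.5,0,0,0],[0,0,0.5,0,0,0],[0,0,0,0,0,0]]' | grep -E 'pos'
python3 go.py .512 .3945 .084 62
```

```text
[[0.5412 0.3501]
 [0.4558 0.401 ]
 [0.4809 0.4311]
 [0.5648 0.391 ]] [0.51068952 0.39333287] [0.04725618 0.09940548 0.03914903 0.09300679] 151.73904362175475
eef_pos: [0.5104, 0.3938, 0.1153]
0 turn [-0.04 -0.02 -0.03] shift after turn [-0.04  0.04  1.04]
180 turn [-0.03  0.07 26.15] shift after turn [ 0.04 -0.04  1.04]
shift now [-0.04  0.05  1.04] pos [0.5104 0.3938 0.1153] line 61.8 q [-0.67  0.9  -0.11  1.61  0.14  0.65  0.23] F [-0.9  0.2  0. ] w 0.0883 g 0.0 t 11.3
```

```bash
python3 -m pendant '[[0,0,0.4,0,0,0],[0,0,0.3,0,0,0],[0,0,0.2,0,0,0],[0,0,0.05,0,0,0],[0,0,0,0,0,0]]' | grep -E 'pos|force'
python3 go.py .512 .3945 .084 62
```

```text
eef_pos: [0.5122, 0.3945, 0.0894]
force: [-0.1, -1.0, 0.4]
grasp_force: 0.0
0 turn [-0.   -0.   -0.05] shift after turn [ 0.   -0.    0.18]
180 turn [-0.000e+00  1.000e-02  2.613e+01] shift after turn [-0.    0.    0.18]
shift now [ 0.   -0.    0.18] pos [0.5122 0.3945 0.0894] line 61.6 q [-0.67  0.94 -0.1   1.61  0.15  0.6   0.22] F [-0.1 -1.   0.4] w 0.0884 g 0.0 t 11.7
```

```bash
python3 -m pendant '[[0,0,0.13,0,0,0],[0,0,0,0,0,0],[0,0,0,0,0,0],[0,0,0,0,0,0]]' -1 20| grep -E 'pos|force'
python3 -m pendant '[[0,0,0,0,0,0],[0,0,0,0,0,0],[0,0,0,0,0,0],[0,0,0,0,0,0]]' -1 25| grep -E 'pos|force|width'
python3 -m pendant '[[0,0,-0.2,0,0,0],[0,0,-0.5,0,0,0],[0,0,-0.9,0,0,0],[0,0,-0.9,0,0,0],[0,0,-0.9,0,0,0]]'| grep -E 'pos|force|width'
python3 go.py .496 -.412 .2 86
```

```text
eef_pos: [0.5123, 0.3949, 0.0861]
force: [0.5, -0.3, 0.2]
grasp_force: 0.0
eef_pos: [0.5123, 0.3949, 0.0861]
force: [-0.8, 0.3, 1.7]
gripper_width: 0.0501
grasp_force: 24.8
eef_pos: [0.5118, 0.3944, 0.1888]
force: [1.4, 0.4, -2.0]
gripper_width: 0.0503
grasp_force: 24.8
0 turn [-0.01 -0.01 -3.54] shift after turn [ -1.35 -26.85  -0.37]
180 turn [-1.000e-02  1.000e-02  2.264e+01] shift after turn [ 1.35 26.85 -0.37]
shift now [-12.3  -23.9   -0.35] pos [0.5118 0.3944 0.1888] line 61.6 q [-0.66  0.8  -0.12  1.56  0.12  0.79  0.24] F [ 1.4  0.4 -2. ] w 0.0503 g 24.8 t 12.8
```

```bash
python3 -m pendant '[[0,0,-0.2,0,0,-0.9],[0,0,-0.2,0,0,-0.9],[0,0,0,0,0,-0.9],[0,0,0,0,0,-0.84],[0,0,0,0,0,0]]' | grep -E 'pos|width'
python3 -m pendant '[[-0.05,-0.7,0,0,0,0],[-0.05,-1,0,0,0,0],[-0.05,-1,0,0,0,0],[-0.05,-1,0,0,0,0],[-0.05,-1,0,0,0,0]]' | grep -E 'pos|width'
python3 -m pendant '[[-0.05,-1,0,0,0,0],[-0.05,-1,0,0,0,0],[-0.05,-1,0,0,0,0],[-0.05,-1,0,0,0,0],[-0.05,-1,0,0,0,0]]' | grep -E 'pos|width'
python3 go.py .496 -.412 .2 86
```

```text
eef_pos: [0.5122, 0.3943, 0.2001]
gripper_width: 0.0501
eef_pos: [0.5094, 0.2521, 0.1998]
gripper_width: 0.0499
eef_pos: [0.5065, 0.1019, 0.2]
gripper_width: 0.0499
0 turn [-0.    0.   -0.03] shift after turn [ -0.85 -17.11  -0.  ]
180 turn [ 0.    0.   26.15] shift after turn [ 0.85 17.11 -0.  ]
shift now [ -0.91 -17.11   0.  ] pos [0.5065 0.1019 0.2   ] line 85.8 q [-0.12  0.65 -0.28  1.95  0.31  0.58  0.9 ] F [-0.1 -0.7 -1.7] w 0.0499 g 24.8 t 14.1
```

```bash
python3 -m pendant '[[-0.05,-1,0,0,0,0],[-0.05,-1,0,0,0,0],[-0.05,-1,0,0,0,0],[-0.05,-1,0,0,0,0],[-0.05,-1,0,0,0,0]]' | grep -E 'pos|width'
python3 -m pendant '[[-0.05,-1,0,0,0,0],[-0.05,-1,0,0,0,0],[-0.05,-1,0,0,0,0],[-0.05,-1,0,0,0,0],[-0.05,-1,0,0,0,0]]' | grep -E 'pos|width'
python3 -m pendant '[[-0.05,-1,0,0,0,0],[-0.05,-1,0,0,0,0],[-0.05,-1,0,0,0,0],[-0.05,-1,0,0,0,0],[-0.05,-1,0,0,0,0]]' | grep -E 'pos|width'
python3 -m pendant '[[-0.05,-1,0,0,0,0],[-0.05,-0.9,0,0,0,0],[-0.05,-0.2,0,0,0,0],[0,0,0,0,0,0]]' | grep -E 'pos|width'
python3 go.py .496 -.412 .2 86
```

```text
eef_pos: [0.5034, -0.0483, 0.2]
gripper_width: 0.0506
eef_pos: [0.5003, -0.1985, 0.1999]
gripper_width: 0.0499
eef_pos: [0.4971, -0.3486, 0.1998]
gripper_width: 0.05
eef_pos: [0.4965, -0.4132, 0.1993]
gripper_width: 0.0503
0 turn [-0.01 -0.01 -0.06] shift after turn [ 0.02  0.04 -0.02]
180 turn [-1.000e-02  2.000e-02  2.612e+01] shift after turn [-0.02 -0.04 -0.02]
shift now [ 0.02  0.04 -0.02] pos [ 0.4965 -0.4132  0.1993] line 85.6 q [ 0.83  0.81 -0.39  1.55  0.37  0.86  1.79] F [ 0.2  0.5 -1.5] w 0.0503 g 24.8 t 15.7
```

```bash
python3 -m pendant '[[0.02,0.04,0.6,0,0,0],[0,0,1,0,0,0],[0,0,1,0,0,0],[0,0,1,0,0,0],[0,0,0.5,0,0,0]]' | grep -E 'pos|force'
python3 -m pendant '[[0,0,0.5,0,0,0],[0,0,0.4,0,0,0],[0,0,0.2,0,0,0],[0,0,0,0,0,0]]' | grep -E 'pos|force'
python3 go.py .496 -.412 .0315 86
```

```text
eef_pos: [0.496, -0.4054, 0.0735]
force: [-0.5, 0.1, -1.6]
grasp_force: 24.8
eef_pos: [0.497, -0.408, 0.0429]
force: [0.3, 0.9, -1.6]
grasp_force: 24.8
0 turn [ 0.01 -0.01 -0.  ] shift after turn [ 0.03 -0.14  0.38]
180 turn [-2.000e-02 -2.000e-02  2.618e+01] shift after turn [-0.03  0.14  0.38]
shift now [ 0.02 -0.14  0.38] pos [ 0.497  -0.408   0.0429] line 86.0 q [ 0.78  1.02 -0.3   1.62  0.48  0.58  1.71] F [ 0.3  0.9 -1.6] w 0.0498 g 24.8 t 16.4
```

```bash
python3 -m pendant '[[0,-0.05,0.15,0,0,0],[0,0,0.15,0,0,0],[0,0,0.03,0,0,0],[0,0,0,0,0,0],[0,0,0,0,0,0]]' | grep -E 'pos|force'
python3 -m pendant '[[0,0,0.04,0,0,0],[0,0,0,0,0,0],[0,0,0,0,0,0]]' | grep -E 'pos|force'
python3 go.py .496 -.412 .0315 86
```

```text
eef_pos: [0.4972, -0.4106, 0.0342]
force: [0.7, 0.2, -1.1]
grasp_force: 24.8
eef_pos: [0.4971, -0.4105, 0.0328]
force: [0.4, -0.6, -1.3]
grasp_force: 24.8
0 turn [ 0.  0. -0.] shift after turn [ 0.03 -0.05  0.04]
180 turn [ 0.   -0.   26.18] shift after turn [-0.03  0.05  0.04]
shift now [ 0.03 -0.05  0.04] pos [ 0.4971 -0.4105  0.0328] line 86.0 q [ 0.77  1.03 -0.29  1.62  0.48  0.56  1.7 ] F [ 0.4 -0.6 -1.3] w 0.0500 g 24.8 t 17.1
```

```bash
python3 -m pendant '[[0,0,0.05,0,0,0],[0,0,0,0,0,0],[0,0,0,0,0,0]]' | grep -E 'pos|force'
python3 -m pendant '[[0,0,0.02,0,0,0],[0,0,0,0,0,0],[0,0,0,0,0,0]]' | grep -E 'pos|force'
python3 -m pendant '[[0,0,0,0,0,0],[0,0,0,0,0,0],[0,0,0,0,0,0],[0,0,0,0,0,0]]' 0.35 | grep -E 'pos|force|width'
python3 -m pendant '[[0,0,-0.3,0,0,0],[0,0,-0.7,0,0,0],[0,0,-1,0,0,0],[0,0,-1,0,0,0],[0,0,-1,0,0,0]]' | grep -E 'pos|force|width'
python3 -m pendant '[[0,0,-0.6,0,0,0],[0,1,0,0,0,0],[0,1,0,0,0,0],[0,1,0,0,0,0],[0,1,0,0,0,0]]' | grep -E 'pos|width'
python3 -m pendant '[[0,1,0,0,0,0],[0,1,0,0,0,0],[0,1,0,0,0,0],[0,1,0,0,0,0],[0,1,0,0,0,0]]' | grep -E 'pos|width'
python3 - <<'E'
from h import *
s=cap('side');t=cap('top');R=lambda im,u,v:cv2.resize(im[v-30:v+30,u-40:u+40],(400,300),interpolation=cv2.INTER_CUBIC)
cv2.imwrite('pics/e.png',np.vstack([np.hstack([R(s['pixels'],255,205),R(t['pixels'],465,174)]),np.hstack([R(s['pixels'],272,280),R(t['pixels'],214,168)])]))
E
python3 go.py .512 .4 .2 76
```

```text
eef_pos: [0.4971, -0.4104, 0.0311]
force: [0.9, -0.3, -0.8]
grasp_force: 24.8
eef_pos: [0.4971, -0.4104, 0.031]
force: [-1.7, 0.9, 4.6]
grasp_force: 24.8
eef_pos: [0.4971, -0.4105, 0.0304]
force: [-0.4, 0.2, 0.8]
gripper_width: 0.0594
grasp_force: 0.0
eef_pos: [0.497, -0.4103, 0.1523]
force: [-0.1, -0.8, 1.2]
gripper_width: 0.0596
grasp_force: 0.0
eef_pos: [0.5055, -0.2897, 0.1695]
gripper_width: 0.0595
eef_pos: [0.5161, -0.1397, 0.1693]
gripper_width: 0.0595
0 turn [0.04 0.01 1.53] shift after turn [ 4.48 17.24 -1.01]
180 turn [-2.000e-02  6.000e-02 -2.465e+01] shift after turn [ -4.48 -17.24  -1.01]
shift now [ 1.25 17.77 -0.94] pos [ 0.5173 -0.1342  0.1696] line 86.5 q [ 0.36  0.72 -0.31  1.92  0.38  0.56  1.3 ] F [1.3 0.1 0.4] w 0.0596 g 0.0 t 19.2
```

View pics/e.png

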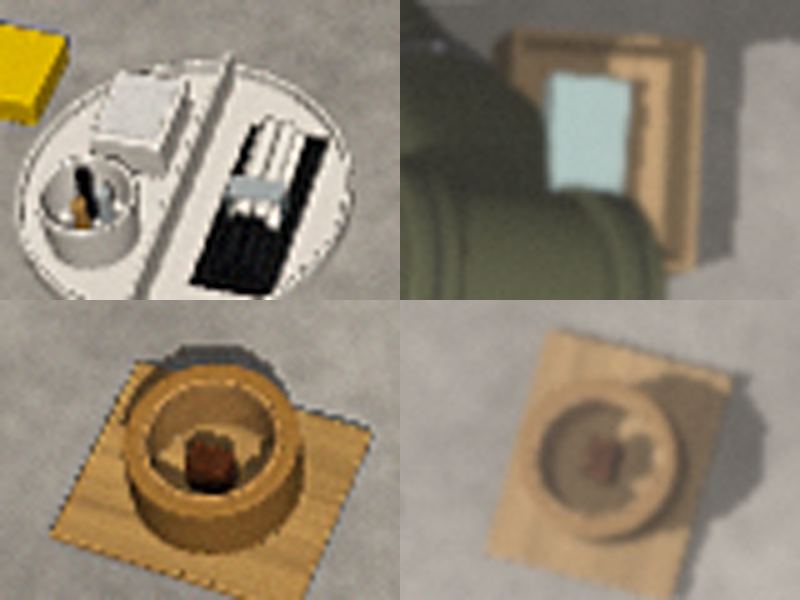

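The block lies flat in the box (top crop (588,130)) and the markers lie on the pad. The tape ring is intact round the grip: top view outer rim left 523, right 680, top 380, bottom 537; side view rim left 125, right 302. Next I'll compute its centre.

```bash
python3 - <<'E'
from h import *
t=cap('top');s=cap('side')
f=lambda c,o,x,y,z:ray(c,o[0]+(x+.5)/5-.5,o[1]+(y+.5)/5-.5,z)[:2]
T=[f(t,(174,138),*p,.06) for p in[(123,155),(280,150),(202,80)]]
S=[f(s,(232,250),*p,.06) for p in[(125,145),(302,145),(213,64)]]
I=[f(s,(232,250),*p,.06) for p in[(147,142),(273,137),(212,82),(212,194)]]
from scipy.optimize import least_squares
for n,P,r in(('top',T,.052),('side',S,.052),('sidehole',I,.038)):
    P=np.array(P);q=least_squares(lambda q:np.hypot(*(P-q[:2]).T)-q[2],[.51,.4,r]);print(n,q.x.round(4))
print('grip top',f(t,(174,138),202,158,.04),'grip side mid',f(s,(232,250),212,143,.04))
E
python3 -m pendant '[[0.2,1,-0.2,0,0,0.5],[0.2,1,-0.2,0,0,0.5],[0.2,1,-0.2,0,0,0.5],[0.2,1,-0.2,0,0,0],[0.2,1,-0.2,0,0,0]]' -0.35 | grep -E 'pos|width'
python3 -m pendant '[[0,1,0,0,0,0],[0,1,0,0,0,0],[0,1,0,0,0,0],[0,1,0,0,0,0],[0,1,0,0,0,0]]' | grep -E 'pos|width'
python3 go.py .501 .356 .15 76
```

```text
top [0.5095 0.3957 0.0507]
side [0.5072 0.3984 0.052 ]
sidehole [0.5097 0.397  0.0373]
grip top [0.51242132 0.39973491] grip side mid [0.51131974 0.38924961]
eef_pos: [0.5133, 0.0105, 0.1992]
gripper_width: 0.0296
eef_pos: [0.5514, 0.156, 0.1989]
gripper_width: 0.0289
0 turn [-0.01  0.01 -0.07] shift after turn [3.24 6.06 1.63]
180 turn [1.000e-02 1.000e-02 2.611e+01] shift after turn [-3.24 -6.06  1.63]
shift now [3.3  6.04 1.62] pos [0.5514 0.156  0.1989] line 75.5 q [-0.23  0.7  -0.21  1.79  0.22  0.67  0.75] F [ 0.4 -0.8  0.2] w 0.0289 g 0.0 t 20.2
```

Tape centre is about (.509,.397), so I'll grasp the wall at (.498,.353).

```bash
python3 -m pendant '[[0.55,1,0,0,0,0],[0.55,1,0,0,0,0],[0.55,1,0,0,0,0],[0.55,1,0,0,0,0],[0.55,1,0,0,0,0]]' | grep -E 'pos|width'
python3 -m pendant '[[0.5,1,0.4,0,0,0],[0,0,0.6,0,0,0],[0,0,0.6,0,0,0],[0,0,0,0,0,0]]' | grep -E 'pos|width'
python3 go.py .498 .353 .065 76
python3 - <<'E'
from h import *
s=cap('side');t=cap('top');R=lambda im,u,v:cv2.resize(im[v-30:v+30,u-40:u+40],(400,300),interpolation=cv2.INTER_CUBIC)
cv2.imwrite('pics/f.png',np.hstack([R(s['pixels'],272,275),R(t['pixels'],214,168)]))
E
```

```text
eef_pos: [0.5084, 0.322, 0.1988]
gripper_width: 0.0288
eef_pos: [0.4998, 0.3528, 0.1476]
gripper_width: 0.0285
0 turn [-0.05 -0.02 -0.06] shift after turn [ 0.06 -0.01  2.75]
180 turn [-0.03  0.07 26.12] shift after turn [-0.06  0.01  2.75]
shift now [0.05 0.01 2.75] pos [0.4998 0.3528 0.1476] line 75.6 q [-0.6   0.82 -0.16  1.7   0.2   0.65  0.45] F [-0.7 -0.5 -0.8] w 0.0285 g 0.0 t 20.9
```

View pics/f.png

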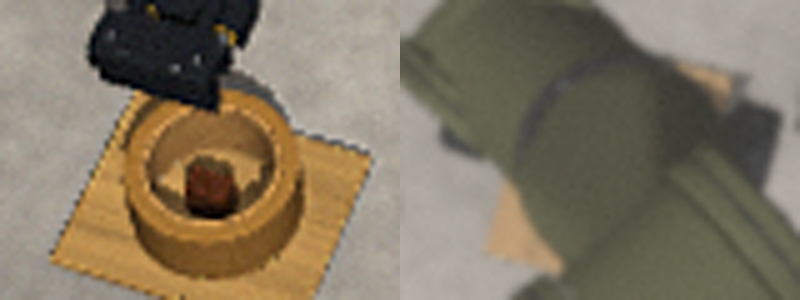

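The gripper is above the far wall of the ring (side crop (215,95)). I'll descend, watching the force.

```bash
python3 -m pendant '[[0.06,0,0.6,0,0,0],[0,0,0.6,0,0,0],[0,0,0.5,0,0,0],[0,0,0.1,0,0,0],[0,0,0,0,0,0]]' | grep -E 'pos|force'
python3 -m pendant '[[0,0,0.15,0,0,0],[0,0,0.15,0,0,0],[0,0,0,0,0,0]]' | grep -E 'pos|force'
python3 go.py .498 .353 .065 76
```

```text
eef_pos: [0.4994, 0.3548, 0.0969]
force: [-0.6, -0.1, 0.5]
grasp_force: 0.0
eef_pos: [0.4989, 0.3557, 0.0878]
force: [0.7, -0.8, 0.5]
grasp_force: 0.0
0 turn [ 0.    0.   -0.05] shift after turn [ 0.01 -0.09  0.76]
180 turn [ 0.000e+00 -1.000e-02  2.613e+01] shift after turn [-0.01  0.09  0.76]
shift now [ 0.01 -0.09  0.76] pos [0.4989 0.3557 0.0878] line 75.6 q [-0.62  0.91 -0.14  1.72  0.22  0.52  0.43] F [ 0.7 -0.8  0.5] w 0.0286 g 0.0 t 21.7
```

```bash
python3 -m pendant '[[0,-0.09,0.05,0,0,0],[0,0,0.15,0,0,0],[0,0,0.1,0,0,0],[0,0,0,0,0,0]]' | grep -E 'pos|force'
python3 -m pendant '[[0,0,0.15,0,0,0],[0,0,0.15,0,0,0],[0,0,0.15,0,0,0],[0,0,0,0,0,0],[0,0,0,0,0,0]]' | grep -E 'pos|force'
python3 -m pendant '[[0,0,0,0,0,0],[0,0,0,0,0,0],[0,0,0,0,0,0],[0,0,0,0,0,0]]' -1 10 | grep -E 'pos|force|width'
python3 -m pendant '[[0,0,0,0,0,0],[0,0,0,0,0,0],[0,0,0,0,0,0],[0,0,0,0,0,0]]' -1 40 | grep -E 'pos|force|width'
python3 go.py .498 .353 .065 76
```

```text
eef_pos: [0.4976, 0.3529, 0.078]
force: [0.4, 0.5, 0.1]
grasp_force: 0.0
eef_pos: [0.4977, 0.353, 0.0646]
force: [0.5, -0.3, 0.7]
grasp_force: 0.0
eef_pos: [0.498, 0.3534, 0.0653]
force: [-0.1, 0.7, -0.2]
gripper_width: 0.0149
grasp_force: 9.8
eef_pos: [0.498, 0.3534, 0.0653]
force: [-0.5, 0.8, 1.0]
gripper_width: 0.0142
grasp_force: 39.0
0 turn [ 0.    0.   -0.05] shift after turn [-0.   -0.01  0.01]
180 turn [ 0.000e+00 -1.000e-02  2.613e+01] shift after turn [0.   0.01 0.01]
shift now [-0.   -0.01  0.01] pos [0.498  0.3534 0.0653] line 75.7 q [-0.62  0.94 -0.13  1.74  0.23  0.48  0.42] F [-0.5  0.8  1. ] w 0.0142 g 39.0 t 23.1
```

```bash
python3 -m pendant '[[0,0,-0.2,0,0,0],[0,0,-0.4,0,0,0],[0,0,-0.8,0,0,0],[0,0,-1,0,0,0],[0,0,-1,0,0,0]]' | grep -E 'pos|force|width'
python3 -m pendant '[[0,0,-0.8,0,0,0],[0,0,-0.3,0,0,0],[0,0,0,0,0,0]]' | grep -E 'pos|force|width'
python3 - <<'E'
from h import *
s=cap('side');t=cap('top');R=lambda im,u,v:cv2.resize(im[v-36:v+36,u-48:u+48],(400,300),interpolation=cv2.INTER_CUBIC)
cv2.imwrite('pics/g.png',np.hstack([R(s['pixels'],272,265),R(t['pixels'],379,147)]))
E
python3 go.py .583 -.1845 .2 75.7
```

```text
eef_pos: [0.4975, 0.3525, 0.1686]
force: [0.3, 0.8, -1.7]
gripper_width: 0.0142
grasp_force: 39.0
eef_pos: [0.4992, 0.3538, 0.203]
force: [-0.0, 0.4, -2.2]
gripper_width: 0.0141
grasp_force: 39.0
0 turn [-0.01 -0.   -0.  ] shift after turn [-7.180e+00 -1.664e+01 -1.000e-02]
180 turn [-1.000e-02  1.000e-02  2.618e+01] shift after turn [ 7.180e+00  1.664e+01 -1.000e-02]
shift now [ -7.19 -16.64   0.  ] pos [0.4975 0.3526 0.1996] line 75.7 q [-0.59  0.74 -0.18  1.67  0.18  0.74  0.46] F [-0.3 -0.1 -1.4] w 0.0141 g 39.0 t 23.9
```

View pics/g.png

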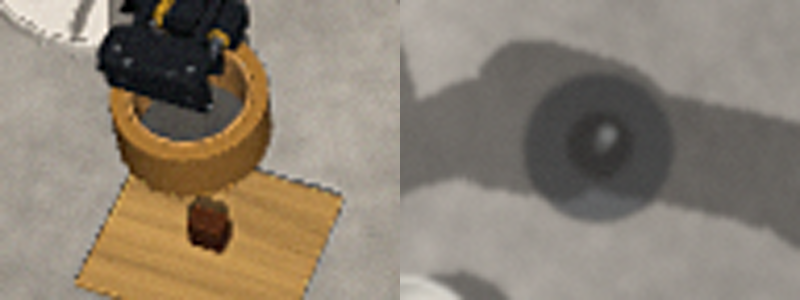

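The tape hangs level in the gripper, and the lid stayed put with its grip at (210,222). Now to the stand.

```bash
python3 -m pendant '[[-0.2,-0.45,0,0,0,0],[-0.4,-0.9,0,0,0,0],[-0.43,-1,0,0,0,0],[-0.43,-1,0,0,0,0],[-0.43,-1,0,0,0,0]]' | grep -E 'pos|width'
python3 -m pendant '[[-0.43,-1,0,0,0,0],[-0.43,-1,0,0,0,0],[-0.43,-1,0,0,0,0],[-0.43,-1,0,0,0,0],[-0.43,-1,0,0,0,0]]' | grep -E 'pos|width'
python3 -m pendant '[[-0.43,-1,0,0,0,0],[-0.43,-1,0,0,0,0],[-0.43,-1,0,0,0,0],[-0.43,-1,0,0,0,0],[-0.43,-1,0,0,0,0]]' | grep -E 'pos|width'
python3 -m pendant '[[-0.43,-0.9,0,0,0,0],[-0.43,-0.9,0,0,0,0],[-0.4,-0.5,0,0,0,0],[0,0,0,0,0,0]]' | grep -E 'pos|width'
python3 go.py .583 -.1845 .15 75.7
```

```text
eef_pos: [0.5196, 0.2093, 0.1983]
gripper_width: 0.014
eef_pos: [0.5445, 0.0481, 0.1984]
gripper_width: 0.0144
eef_pos: [0.5694, -0.1128, 0.1982]
gripper_width: 0.0141
eef_pos: [0.5893, -0.1939, 0.1979]
gripper_width: 0.0143
0 turn [-0.04 -0.01 -0.08] shift after turn [0.28 0.25 1.6 ]
180 turn [-2.00e-02  6.00e-02  2.61e+01] shift after turn [-0.28 -0.25  1.6 ]
shift now [0.28 0.26 1.59] pos [ 0.5893 -0.1939  0.1979] line 75.2 q [ 0.4   0.77 -0.28  1.64  0.28  0.78  1.3 ] F [ 0.9 -1.1 -1. ] w 0.0143 g 39.0 t 25.5
```

```bash
python3 -m pendant '[[0.28,0.25,0.3,0,0,0],[0,0,0.6,0,0,0],[0,0,0.6,0,0,0],[0,0,0,0,0,0],[0,0,0,0,0,0]]' | grep -E 'pos|width'
python3 go.py .583 -.1845 .0613 75.7
python3 - <<'E'
from h import *
s=cap('side');t=cap('top');R=lambda im,u,v:cv2.resize(im[v-36:v+36,u-48:u+48],(400,300),interpolation=cv2.INTER_CUBIC)
cv2.imwrite('pics/i.png',np.hstack([R(s['pixels'],272,150),R(t['pixels'],379,147)]))
E
```

```text
eef_pos: [0.5826, -0.1765, 0.1534]
gripper_width: 0.0143
0 turn [-0.   -0.04 -0.  ] shift after turn [-0.08 -0.25  3.07]
180 turn [-0.06  0.   26.18] shift after turn [0.08 0.25 3.07]
shift now [-0.09 -0.25  3.07] pos [ 0.5826 -0.1765  0.1534] line 75.7 q [ 0.36  0.81 -0.26  1.7   0.31  0.67  1.26] F [-0.4 -0.6 -1.1] w 0.0143 g 39.0 t 25.9
```

View pics/i.png

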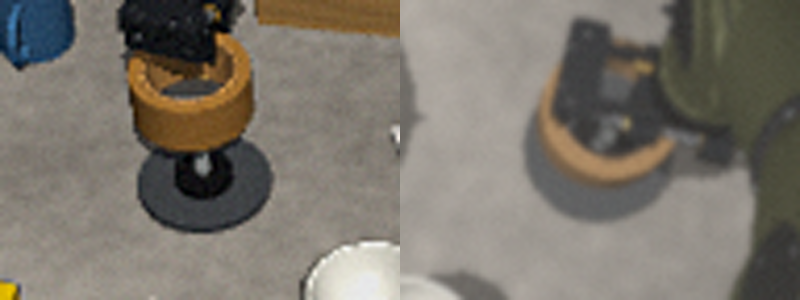

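The ring is held right above the stand (side crop: ring (192,105), post (202,165)). I'll lower it in stages.

```bash
python3 -m pendant '[[0,0,0.3,0,0,0],[0,0,0.4,0,0,0],[0,0,0,0,0,0],[0,0,0,0,0,0],[0,0,0,0,0,0]]' | grep -E 'pos|force'
python3 go.py .583 -.1845 .0613 75.7
```

```text
eef_pos: [0.5845, -0.1768, 0.134]
force: [0.1, 0.3, -1.2]
grasp_force: 39.0
0 turn [ 0. -0. -0.] shift after turn [-0.01 -0.26  2.42]
180 turn [-0.   -0.   26.18] shift after turn [0.01 0.26 2.42]
shift now [-0.02 -0.26  2.42] pos [ 0.5845 -0.1768  0.134 ] line 75.7 q [ 0.36  0.84 -0.25  1.71  0.32  0.63  1.25] F [ 0.1  0.3 -1.2] w 0.0139 g 39.0 t 26.4
```

```bash
python3 -m pendant '[[-0.02,-0.26,0,0,0,0],[0,0,0.4,0,0,0],[0,0,0.4,0,0,0],[0,0,0.2,0,0,0],[0,0,0,0,0,0]]' | grep -E 'pos|force'
python3 -m pendant '[[0,0,0.3,0,0,0],[0,0,0.3,0,0,0],[0,0,0.3,0,0,0],[0,0,0,0,0,0],[0,0,0,0,0,0]]' | grep -E 'pos|force'
python3 go.py .583 -.1845 .0613 75.7
```

```text
eef_pos: [0.5817, -0.184, 0.1017]
force: [-0.2, 0.0, -2.2]
grasp_force: 39.0
eef_pos: [0.5827, -0.1843, 0.0763]
force: [0.1, 0.7, -1.4]
grasp_force: 39.0
0 turn [ 0.   -0.01 -0.  ] shift after turn [-0.01 -0.    0.5 ]
180 turn [-2.000e-02 -0.000e+00  2.618e+01] shift after turn [0.01 0.   0.5 ]
shift now [-0.01 -0.    0.5 ] pos [ 0.5827 -0.1843  0.0763] line 75.7 q [ 0.35  0.93 -0.22  1.73  0.35  0.52  1.24] F [ 0.1  0.7 -1.4] w 0.0143 g 39.0 t 27.2
```

```bash
python3 -m pendant '[[0,0,0.2,0,0,0],[0,0,0.15,0,0,0],[0,0,0,0,0,0],[0,0,0,0,0,0]]' | grep -E 'pos|force'
python3 -m pendant '[[0,0,0.08,0,0,0],[0,0,0,0,0,0],[0,0,0,0,0,0]]' | grep -E 'pos|force'
python3 -m pendant '[[0,0,0.05,0,0,0],[0,0,0,0,0,0],[0,0,0,0,0,0]]' | grep -E 'pos|force'
```

```text
eef_pos: [0.583, -0.1845, 0.0664]
force: [-0.0, 0.3, -0.8]
grasp_force: 39.0
eef_pos: [0.5832, -0.1845, 0.0642]
force: [-0.0, -0.3, -1.8]
grasp_force: 39.0
eef_pos: [0.5832, -0.1845, 0.0627]
force: [0.3, 0.3, -1.0]
grasp_force: 39.0
```

```bash
python3 -m pendant '[[0,0,0.05,0,0,0],[0,0,0,0,0,0],[0,0,0,0,0,0]]' | grep -E 'pos|force'
python3 -m pendant '[[0,0,0.03,0,0,0],[0,0,0,0,0,0],[0,0,0,0,0,0]]' | grep -E 'pos|force'
python3 -m pendant '[[0,0,0,0,0,0],[0,0,0,0,0,0],[0,0,0,0,0,0]]' -0.4 | grep -E 'pos|force|width'
python3 -m pendant '[[0,0,-0.3,0,0,0],[0,0,-0.6,0,0,0],[0,0,-1,0,0,0],[0,0,-1,0,0,0],[0,0,-1,0,0,0]]' | grep -E 'pos|force|width'
python3 -m pendant '[[0,0.3,-0.2,0,0,0],[0.25,1,0,0,0,0],[0.4,1,0,0,0,0],[0.4,1,0,0,0,0],[0.4,1,0,0,0,0]]' 0.2 | grep -E 'pos|width'
python3 -m pendant '[[0.4,1,0,0,0,0],[0.4,1,0,0,0,0],[0.4,1,0,0,0,0],[0.4,1,0,0,0,0],[0.4,1,0,0,0,0]]' | grep -E 'pos|width'
python3 - <<'E'
from h import *
s=cap('side');t=cap('top');R=lambda im,u,v:cv2.resize(im[v-30:v+30,u-40:u+40],(400,300),interpolation=cv2.INTER_CUBIC)
cv2.imwrite('pics/j.png',np.vstack([np.hstack([R(s['pixels'],272,155),R(t['pixels'],379,147)]),np.hstack([R(s['pixels'],272,280),R(t['pixels'],214,168)])]))
E
python3 go.py .512 .401 .15 76
```

```text
eef_pos: [0.5834, -0.1846, 0.0613]
force: [0.3, -0.4, -0.3]
grasp_force: 39.0
eef_pos: [0.5834, -0.1846, 0.0612]
force: [-1.6, -0.1, 6.6]
grasp_force: 39.0
eef_pos: [0.5832, -0.1844, 0.0602]
force: [0.2, 0.3, -0.5]
gripper_width: 0.0264
grasp_force: 0.0
eef_pos: [0.5829, -0.1843, 0.1788]
force: [0.5, 0.4, 0.0]
gripper_width: 0.0267
grasp_force: 0.0
eef_pos: [0.5725, -0.0471, 0.1834]
gripper_width: 0.0528
eef_pos: [0.5512, 0.1133, 0.1833]
gripper_width: 0.0531
0 turn [ 0.05 -0.01  0.04] shift after turn [3.51 8.78 1.12]
180 turn [ 2.000e-02  8.000e-02 -2.614e+01] shift after turn [-3.51 -8.78  1.12]
shift now [3.47 8.79 1.18] pos [0.5505 0.12   0.1836] line 76.3 q [-0.16  0.72 -0.22  1.83  0.24  0.62  0.81] F [0.2 0.1 0.1] w 0.0527 g 0.0 t 30.2
```

View pics/j.png

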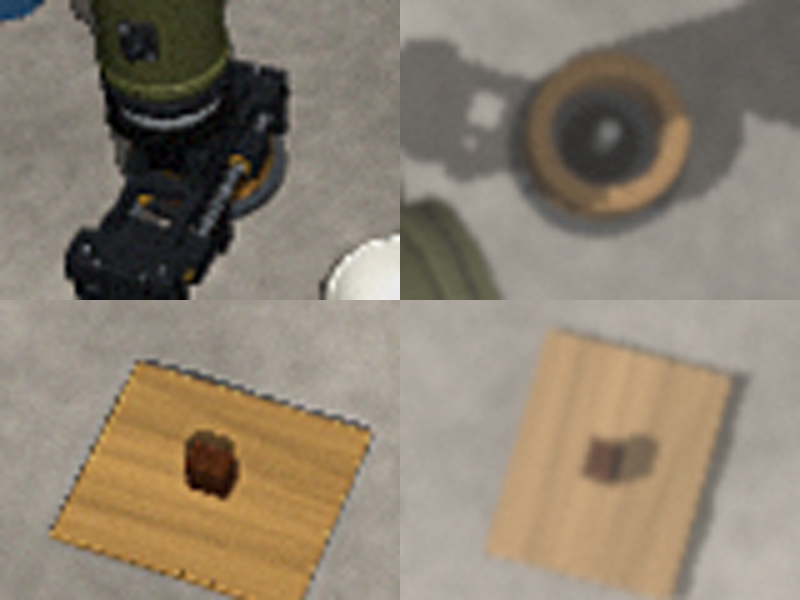

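The tape is round the post and flat on the foot (top crop (608,135)). The lid is unmoved with its grip at (603,460). Going to the lid.

```bash
python3 -m pendant '[[0.39,1,0,0,0,0],[0.39,1,0,0,0,0],[0.39,1,0,0,0,0],[0.39,1,0,0,0,0],[0.39,1,0,0,0,0]]' | grep -E 'pos'
python3 -m pendant '[[0.39,1,0,0,0,0],[0.39,1,0,0,0,0],[0.39,1,0,0,0,0],[0.39,0.79,0,0,0,0],[0,0,0,0,0,0]]' | grep -E 'pos'
python3 -m pendant '[[0,0,0.7,0,0,0],[0,0,1,0,0,0],[0,0,1,0,0,0],[0,0,0.5,0,0,0],[0,0,0,0,0,0]]' | grep -E 'pos|force'
python3 -m pendant '[[0,0,0,0,0,0],[0,0,0,0,0,0]]' | grep -E 'pos|force'
python3 go.py .512 .401 .036 76
```

```text
eef_pos: [0.532, 0.2722, 0.1832]
eef_pos: [0.5117, 0.4009, 0.1833]
eef_pos: [0.5132, 0.3902, 0.0834]
force: [-1.0, -0.4, -0.1]
grasp_force: 0.0
eef_pos: [0.5161, 0.3932, 0.0885]
force: [-0.2, 0.6, 0.4]
grasp_force: 0.0
0 turn [ 0.01  0.01 -0.05] shift after turn [0.2  0.22 1.75]
180 turn [ 1.000e-02 -2.000e-02  2.613e+01] shift after turn [-0.2  -0.22  1.75]
shift now [0.2  0.22 1.75] pos [0.5161 0.3932 0.0885] line 75.6 q [-0.65  0.94 -0.14  1.61  0.2   0.61  0.42] F [-0.2  0.6  0.4] w 0.0528 g 0.0 t 31.6
```

```bash
python3 -m pendant '[[0.2,0.22,0.2,0,0,0],[0,0,0.4,0,0,0],[0,0,0.4,0,0,0],[0,0,0.3,0,0,0],[0,0,0,0,0,0]]' | grep -E 'pos|force'
python3 -m pendant '[[0,0,0.2,0,0,0],[0,0,0.1,0,0,0],[0,0,0,0,0,0],[0,0,0,0,0,0]]' | grep -E 'pos|force'
python3 go.py .512 .401 .0365 76
python3 - <<'E'
from h import *
s=cap('side');t=cap('top');R=lambda im,u,v:cv2.resize(im[v-30:v+30,u-40:u+40],(400,300),interpolation=cv2.INTER_CUBIC)
cv2.imwrite('pics/k.png',np.hstack([R(s['pixels'],272,280),R(s['pixels'],272,155)]))
E
```

```text
eef_pos: [0.5097, 0.3996, 0.0456]
force: [-1.3, -0.3, -0.8]
grasp_force: 0.0
eef_pos: [0.5112, 0.4008, 0.0393]
force: [0.5, 0.3, 0.3]
grasp_force: 0.0
0 turn [ 0.    0.   -0.05] shift after turn [-0.03  0.01  0.09]
180 turn [ 0.   -0.   26.13] shift after turn [ 0.03 -0.01  0.09]
shift now [-0.03  0.01  0.09] pos [0.5112 0.4008 0.0393] line 75.7 q [-0.67  1.02 -0.12  1.61  0.21  0.53  0.4 ] F [0.5 0.3 0.3] w 0.0527 g 0.0 t 32.3
```

View pics/k.png

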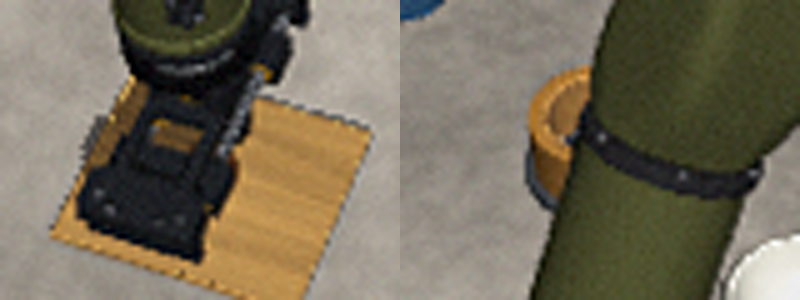

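The fingers straddle the lid grip. That was my last picture, so from here I'll check by numbers and masks.

```bash
python3 -m pendant '[[0,0,0.06,0,0,0],[0,0,0,0,0,0],[0,0,0,0,0,0],[0,0,0,0,0,0],[0,0,0,0,0,0]]' -1 10 | grep -E 'pos|force|width'
python3 -m pendant '[[0,0,0,0,0,0],[0,0,0,0,0,0],[0,0,0,0,0,0],[0,0,0,0,0,0]]' -1 45 | grep -E 'pos|force|width'
python3 -m pendant '[[0,0,-0.2,0,0,0],[0,0,-0.4,0,0,0],[0,0,-0.8,0,0,0],[0,0,-1,0,0,0],[0,0,-1,0,0,0]]' | grep -E 'pos|force|width'
python3 -m pendant '[[0,0,-1,0,0,0],[0,0,-0.8,0,0,0],[0,0,-0.2,0,0,0],[0,0,0,0,0,0]]' | grep -E 'pos|force|width'
python3 go.py .496 -.412 .2 85.9
```

```text
eef_pos: [0.5111, 0.4009, 0.0376]
force: [-0.7, -0.4, 0.0]
gripper_width: 0.0216
grasp_force: 0.0
eef_pos: [0.5111, 0.4009, 0.0376]
force: [0.2, -0.9, 1.0]
gripper_width: 0.0176
grasp_force: 45.0
eef_pos: [0.5106, 0.4005, 0.141]
force: [-0.1, 0.4, -1.6]
gripper_width: 0.0176
grasp_force: 45.0
eef_pos: [0.512, 0.4017, 0.2022]
force: [-0.2, 0.1, -1.5]
gripper_width: 0.0177
grasp_force: 45.0
0 turn [ 0.03  0.03 -1.49] shift after turn [ -1.41 -27.09   0.07]
180 turn [ 0.04 -0.05 24.69] shift after turn [ 1.41 27.09  0.07]
shift now [-6.200e+00 -2.641e+01 -2.000e-02] pos [0.512  0.4017 0.2022] line 75.7 q [-0.65  0.79 -0.17  1.54  0.16  0.82  0.44] F [-0.2  0.1 -1.5] w 0.0177 g 45.0 t 33.9
```

```bash
python3 -m pendant '[[0,0,0,0,0,-0.75],[0,0,0,0,0,-0.75],[0,-0.5,0,0,0,0],[0,-0.8,0,0,0,0],[0,-1,0,0,0,0]]' | grep -E 'pos|width'
python3 - <<'E'
from h import *
for n,bx in(('top',(435,140,500,208)),('side',(275,82,337,128))):
    c=cap(n);im=c['pixels'];hsv=cv2.cvtColor(im,cv2.COLOR_BGR2HSV)
    x0,y0,x1,y1=bx;m=np.zeros(im.shape[:2],np.uint8);m[y0:y1,x0:x1]=(hsv[y0:y1,x0:x1,1]>75)
    cs,_=cv2.findContours(m,cv2.RETR_EXTERNAL,cv2.CHAIN_APPROX_NONE);k=max(cs,key=cv2.contourArea)
    for e in(.02,.03,.05):
        q=cv2.approxPolyDP(cv2.convexHull(k),e*cv2.arcLength(k,True),True)[:,0];print(n,len(q),q.tolist())
    if n=='top':
        r=cv2.minAreaRect(k);print(r)
        w=np.array([ray(c,*p,.055)[:2] for p in q]);print('rim-plane centre',w.mean(0),np.linalg.norm(w-np.roll(w,1,0),axis=1))
    P=[]
    a=np.radians(175.9);ux=np.array([np.cos(a),np.sin(a)]);uy=np.array([-ux[1],ux[0]])
    for sx,sy in((1,1),(1,-1),(-1,-1),(-1,1)): P.append([*(np.array([.496,-.412])+sx*.075*ux+sy*.061*uy),.055])
    print('predicted rim corners',proj(c,P).round(1).tolist())
E
```

```text
eef_pos: [0.5045, 0.3328, 0.1974]
gripper_width: 0.0175
top 4 [[484, 153], [483, 196], [443, 194], [448, 151]]
top 4 [[484, 153], [483, 196], [443, 194], [448, 151]]
top 4 [[484, 153], [483, 196], [443, 194], [448, 151]]
((464.2335510253906, 173.93031311035156), (41.374839782714844, 45.26787185668945), 5.19442892074585)
rim-plane centre [ 0.49620335 -0.40957449] [0.11590333 0.13932387 0.12787558 0.1405784 ]
predicted rim corners [[483.2, 198.0], [445.1, 195.3], [447.4, 149.1], [485.3, 151.8]]
side 4 [[279, 83], [326, 93], [322, 122], [275, 127]]
side 4 [[279, 83], [326, 93], [322, 122], [275, 127]]
side 4 [[279, 83], [326, 93], [322, 122], [275, 127]]
predicted rim corners [[326.8, 93.0], [322.3, 112.8], [284.4, 109.2], [290.4, 89.8]]
```

The box prediction matches the masks. Now I'll carry the lid over.

```bash
python3 -m pendant '[[-0.05,-1,0,0,0,0],[-0.05,-1,0,0,0,0],[-0.05,-1,0,0,0,0],[-0.05,-1,0,0,0,0],[-0.05,-1,0,0,0,0]]' | grep -E 'pos|width'
python3 -m pendant '[[-0.05,-1,0,0,0,0],[-0.05,-1,0,0,0,0],[-0.05,-1,0,0,0,0],[-0.05,-1,0,0,0,0],[-0.05,-1,0,0,0,0]]' | grep -E 'pos|width'
python3 -m pendant '[[-0.05,-1,0,0,0,0],[-0.05,-1,0,0,0,0],[-0.05,-1,0,0,0,0],[-0.05,-1,0,0,0,0],[-0.05,-1,0,0,0,0]]' | grep -E 'pos|width'
python3 -m pendant '[[-0.05,-1,0,0,0,0],[-0.05,-1,0,0,0,0],[-0.05,-1,0,0,0,0],[-0.05,-1,0,0,0,0],[-0.05,-1,0,0,0,0]]' | grep -E 'pos|width'
python3 -m pendant '[[-0.05,-1,0,0,0,0],[-0.05,-1,0,0,0,0],[0,-0.8,0,0,0,0],[0,-0.5,0,0,0,0],[0,0,0,0,0,0]]' | grep -E 'pos|width'
python3 -m pendant '[[0,0,0,0,0,0],[0,0,0,0,0,0]]' | grep -E 'pos|width'
python3 go.py .496 -.412 .0866 85.9
```

```text
eef_pos: [0.502, 0.1803, 0.198]
gripper_width: 0.0175
eef_pos: [0.499, 0.0303, 0.1981]
gripper_width: 0.0175
eef_pos: [0.496, -0.1196, 0.1981]
gripper_width: 0.0177
eef_pos: [0.4929, -0.2696, 0.1978]
gripper_width: 0.0175
eef_pos: [0.4877, -0.372, 0.1973]
gripper_width: 0.0177
eef_pos: [0.4902, -0.3653, 0.1985]
gripper_width: 0.018
0 turn [ 0.02 -0.01  0.03] shift after turn [-0.31 -1.54  3.73]
180 turn [ 2.000e-02  4.000e-02 -2.615e+01] shift after turn [0.31 1.54 3.73]
shift now [-0.31 -1.55  3.72] pos [ 0.4902 -0.3653  0.1985] line 86.1 q [ 0.77  0.77 -0.37  1.66  0.36  0.79  1.74] F [ 0.9 -0.2 -1.6] w 0.0180 g 45.0 t 36.7
```

```bash
python3 -m pendant '[[-0.1,-0.6,0,0,0,0],[-0.1,-0.6,0.3,0,0,0],[-0.1,-0.34,0.6,0,0,0],[0,0,0.6,0,0,0],[0,0,0.4,0,0,0]]' | grep -E 'pos|width'
python3 -m pendant '[[0,0,0.4,0,0,0],[0,0,0.2,0,0,0],[0,0,0,0,0,0],[0,0,0,0,0,0],[0,0,0,0,0,0]]' | grep -E 'pos|width'
python3 go.py .496 -.412 .0866 85.9
python3 - <<'E'
from h import *
# held lid in the side view: fit of plate corners
o=arm.observe();zt=o['eef_pos'][2]-.0376+.012
c=cap('side');im=c['pixels'];hsv=cv2.cvtColor(im,cv2.COLOR_BGR2HSV)
a=np.radians(175.9);ux=np.array([np.cos(a),np.sin(a)]);uy=np.array([-ux[1],ux[0]])
P=[[*(o['eef_pos'][:2]+sx*.078*ux+sy*.064*uy),zt] for sx,sy in((1,1),(1,-1),(-1,-1),(-1,1))]
print('pred',proj(c,P).round(1).tolist())
m=np.zeros(im.shape[:2],np.uint8);m[70:135,265:345]=hsv[70:135,265:345,1]>75
cs,_=cv2.findContours(m,cv2.RETR_EXTERNAL,cv2.CHAIN_APPROX_NONE);k=max(cs,key=cv2.contourArea)
print(cv2.approxPolyDP(cv2.convexHull(k),.03*cv2.arcLength(k,True),True)[:,0].tolist())
E
```

```text
eef_pos: [0.4958, -0.4124, 0.1406]
gripper_width: 0.0179
eef_pos: [0.4966, -0.4142, 0.1254]
gripper_width: 0.0177
0 turn [-0.    0.01  0.02] shift after turn [0.03 0.07 1.29]
180 turn [-2.000e-02 -1.000e-02 -2.616e+01] shift after turn [-0.03 -0.07  1.29]
shift now [0.03 0.07 1.29] pos [ 0.4966 -0.4142  0.1254] line 86.0 q [ 0.8   0.9  -0.34  1.6   0.41  0.71  1.77] F [-0.1 -0.4 -1.4] w 0.0177 g 45.0 t 37.5
pred [[327.5, 83.3], [322.7, 104.0], [282.7, 100.3], [289.1, 79.9]]
[[289, 80], [327, 83], [322, 122], [286, 119]]
```

The held lid's corners match the prediction to within 1 px. Lowering now.

```bash
python3 -m pendant '[[0.03,0.07,0.2,0,0,0],[0,0,0.3,0,0,0],[0,0,0.3,0,0,0],[0,0,0.1,0,0,0],[0,0,0,0,0,0]]' | grep -E 'pos|force'
python3 -m pendant '[[0,0,0.15,0,0,0],[0,0,0,0,0,0],[0,0,0,0,0,0]]' | grep -E 'pos|force'
python3 go.py .496 -.412 .0866 85.9
```

```text
eef_pos: [0.4942, -0.4115, 0.0958]
force: [0.5, 0.1, -2.2]
grasp_force: 45.0
eef_pos: [0.4951, -0.4121, 0.0929]
force: [0.2, -0.2, -1.9]
grasp_force: 45.0
0 turn [ 0.   -0.    0.01] shift after turn [-0.03  0.01  0.21]
180 turn [  0.     0.   -26.17] shift after turn [ 0.03 -0.01  0.21]
shift now [-0.03  0.01  0.21] pos [ 0.4951 -0.4121  0.0929] line 86.0 q [ 0.79  0.94 -0.32  1.61  0.43  0.65  1.75] F [ 0.2 -0.2 -1.9] w 0.0175 g 45.0 t 38.2
```

```bash
python3 -m pendant '[[-0.03,0,0.1,0,0,0],[0,0,0,0,0,0],[0,0,0,0,0,0]]' | grep -E 'pos|force'
python3 -m pendant '[[0,0,0.06,0,0,0],[0,0,0,0,0,0],[0,0,0,0,0,0]]' | grep -E 'pos|force'
python3 -m pendant '[[0,0,0.04,0,0,0],[0,0,0,0,0,0],[0,0,0,0,0,0]]' | grep -E 'pos|force'
```

```text
eef_pos: [0.4961, -0.4121, 0.09]
force: [-0.2, 0.4, -2.1]
grasp_force: 45.0
eef_pos: [0.496, -0.4121, 0.0881]
force: [0.0, -0.3, -1.8]
grasp_force: 45.0
eef_pos: [0.496, -0.4121, 0.0869]
force: [-0.9, 0.4, -1.7]
grasp_force: 45.0
```

```bash
python3 -m pendant '[[0,0,0.03,0,0,0],[0,0,0,0,0,0],[0,0,0,0,0,0]]' | grep -E 'pos|force'
python3 -m pendant '[[0,0,0.02,0,0,0],[0,0,0,0,0,0],[0,0,0,0,0,0]]' | grep -E 'pos|force'
```

```text
eef_pos: [0.4961, -0.4122, 0.0866]
force: [-2.2, 1.1, 3.5]
grasp_force: 45.0
eef_pos: [0.4961, -0.4122, 0.0866]
force: [-3.1, 1.8, 7.6]
grasp_force: 45.0
```

Contact comes exactly at the expected .0866, so the plate is on the rim. I'll release, retreat and check all four things.

```bash
python3 -m pendant '[[0,0,0,0,0,0],[0,0,0,0,0,0],[0,0,0,0,0,0],[0,0,0,0,0,0]]' 0.1 | grep -E 'pos|force|width'
python3 -m pendant '[[0,0,-0.2,0,0,0],[0,0,-0.5,0,0,0],[0,0,-1,0,0,0],[0,0,-1,0,0,0],[0,0,-1,0,0,0]]' | grep -E 'pos|force|width'
python3 -m pendant '[[-0.3,0.6,-0.5,0,0,0],[0.2,1,0,0,0,0],[0.3,1,0,0,0,0],[0.3,1,0,0,0,0],[0.3,1,0,0,0,0]]' | grep -E 'pos'
python3 -m pendant '[[0.3,1,0,0,0,0],[0.3,1,0,0,0,0],[0.3,1,0,0,0,0],[0.3,1,0,0,0,0],[0.3,1,0,0,0,0]]' | grep -E 'pos'
python3 -m pendant '[[0,0.5,0,0,0,0],[0,0,0,0,0,0],[0,0,0,0,0,0]]' | grep -E 'pos|force'
python3 - <<'E'
from h import *
a=np.radians(175.9);ux=np.array([np.cos(a),np.sin(a)]);uy=np.array([-ux[1],ux[0]])
P=[[*(np.array([.496,-.412])+sx*.078*ux+sy*.064*uy),.061] for sx,sy in((1,1),(1,-1),(-1,-1),(-1,1))]
for n,bx in(('top',(430,138,500,212)),('side',(265,70,345,135))):
    c=cap(n,n+'9.png');im=c['pixels'];hsv=cv2.cvtColor(im,cv2.COLOR_BGR2HSV);x0,y0,x1,y1=bx
    m=np.zeros(im.shape[:2],np.uint8);m[y0:y1,x0:x1]=hsv[y0:y1,x0:x1,1]>75
    cs,_=cv2.findContours(m,cv2.RETR_EXTERNAL,cv2.CHAIN_APPROX_NONE);k=max(cs,key=cv2.contourArea)
    print(n,'pred',proj(c,P).round(1).tolist(),'seen',cv2.approxPolyDP(cv2.convexHull(k),.03*cv2.arcLength(k,True),True)[:,0].tolist())
# dark grip on lid, and tape ring, in the top view
c=cap('top');im=c['pixels'];hsv=cv2.cvtColor(im,cv2.COLOR_BGR2HSV)
g=np.argwhere(im[160:188,450:480].max(2)<105)+[160,450];v,u=g.mean(0);print('grip',len(g),ray(c,u,v,.089))
g=np.argwhere(hsv[120:175,350:410,1]>75)+[120,350];v,u=g.mean(0);print('tape',len(g),(g.max(0)-g.min(0)),ray(c,u,v,.05))
E
```

```text
eef_pos: [0.4961, -0.4122, 0.0852]
force: [0.7, 0.1, -0.1]
gripper_width: 0.042
grasp_force: 0.0
eef_pos: [0.4959, -0.4119, 0.1978]
force: [0.5, -0.2, -0.1]
gripper_width: 0.0486
grasp_force: 0.0
eef_pos: [0.4814, -0.2715, 0.212]
eef_pos: [0.4471, -0.1187, 0.212]
eef_pos: [0.4489, -0.1048, 0.2119]
force: [-0.3, -0.3, 0.5]
grasp_force: 0.0
top pred [[484.8, 198.9], [444.6, 196.0], [447.1, 147.8], [486.9, 150.6]] seen [[448, 148], [485, 152], [483, 197], [444, 195]]
side pred [[327.6, 91.5], [322.9, 112.2], [283.4, 108.5], [289.7, 88.1]] seen [[318, 70], [322, 122], [286, 119], [296, 70]]
grip 64 [ 0.49899375 -0.4065151   0.089     ]
tape 348 [27 32] [ 0.61195558 -0.13813587  0.05      ]
```

```bash
python3 -m pendant '[[0.4,1,0,0,0,0],[0.4,1,0,0,0,0],[0.4,1,0,0,0,0],[0.4,1,0,0,0,0],[0.4,1,0,0,0,0]]' | grep -E 'pos'
python3 -m pendant '[[0,1,0,0,0,0],[0,1,0,0,0,0],[0,1,0,0,0,0],[0,1,0,0,0,0],[0,0.5,0,0,0,0]]' | grep -E 'pos'
python3 -m pendant '[[0,0,0,0,0,0],[0,0,0,0,0,0],[0,0,0,0,0,0]]' | grep -E 'pos|clock|force'
python3 - <<'E'
from h import *
c=cap('top');hsv=cv2.cvtColor(c['pixels'],cv2.COLOR_BGR2HSV)
g=np.argwhere(hsv[122:172,352:408,1]>75)+[122,352]
q=cv2.minEnclosingCircle(g[:,::-1].astype(np.float32));print('tape',len(g),g.max(0)-g.min(0),ray(c,*q[0],.056),'diam mm',2*q[1]*1.54/482.6*1000)
s=cap('side');a=cv2.imread('pics/side0.png')
d=(cv2.absdiff(a,s['pixels']).max(2)>40).astype(np.uint8)
n,l,st,ce=cv2.connectedComponentsWithStats(d)
print([(st[i].tolist(),) for i in range(1,n) if st[i,4]>25])
E
```

```text
eef_pos: [0.3992, 0.0486, 0.2115]
eef_pos: [0.4098, 0.1867, 0.2117]
clock: 42.57
eef_pos: [0.4087, 0.1811, 0.2113]
force: [-0.5, 0.2, 0.5]
grasp_force: 0.0
tape 510 [31 32] [ 0.59270963 -0.13919122  0.056     ] diam mm 107.58902434733612
[([258, 0, 203, 312, 20447],), ([439, 35, 45, 80, 1548],), ([434, 38, 9, 23, 69],), ([467, 116, 19, 40, 350],), ([407, 174, 6, 33, 99],), ([260, 198, 16, 23, 210],), ([383, 201, 71, 150, 5183],), ([242, 247, 65, 66, 2198],)]
```

```bash
python3 -c "
from rig import arm;print(arm.close_job())"
```

```text
the job is handed in; nothing more can be done
None
```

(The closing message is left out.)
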